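Re-grip a damper shaft on the angled block and lay it in the length gauge

ROBOT

A 6-joint arm with a two-finger parallel gripper is mounted at the origin on the work surface. World frame = base frame: x ahead of the robot, y to its left, z up, the work surface at z = 0. Lengths are in mm, angles in rad, forces in N, time in s.
With the tool pointing down it reaches from about 400 to 925 mm from the base axis. Payload 12.5 kg.
Tool frame: the origin (TCP) lies at the very end of the fingers, on their centre line; the grasp point (between the pads) lies 19 mm behind it (env.grip_point_offset is the distance from the TCP to the grasp point, in mm); z points along the fingers, y is the direction in which the jaws open and shut (so a half turn about z gives the same grasp; the last joint's range is limited). The gripper opens to 95 mm and grips with 3 to 60 N. Pads are 20 mm wide; open, the fingers measure 119 mm over their backs; the gripper's body (75 mm by 180 mm) begins 59 mm behind the grasp point.
Start: joints at [-1.396, 0.491, 1.559, -0, 1.092, -0.106], TCP at [173.225, -600.533, 214.661] pointing down, gripper open.
Joint ranges: [-3.1, 3.1], [-0.84, 2.19], [0.05, 2.79], [-1.13, 4.28], [0.06, 2.93], [-2.69, 2.69]. Speed limits (rad/s): [2.22, 2.22, 2.79, 3.14, 3.14, 3.14].

INTERFACE

Orientations are given as [roll, pitch, yaw] about the fixed x, y, z axes, in that order (R = Rz(yaw) Ry(pitch) Rx(roll)).
In Python, from cell import env gives the robot as it stands.
- The arm moves only by the tool drive_tool, never from a script. Its argument "commands" is a list of rows, each an object of numbers: "dx", "dy", "dz": the shift along the world's x, y, z in mm; "yaw": the turn about the world's z in degrees. In form: [{"dx": .., "dy": .., "dz": .., "yaw": ..}, ...]. A call has 1 to 5 rows; each row shifts and turns the commanded pose from where the row before left it; what a row does not reach is not made up. A row lasts 1/12 s, in which the tool goes at most 41.7 mm and 7.16 degrees, less where a joint would pass 70% of its speed; a pose out of reach is approached as far as the arm can. A call with a gripper value outside its range is refused whole. "grip" is the opening, from 0 (shut) to 1 (fully open), set as the call begins (left out, the last holds). The fingers move at their own pace and stop on an object; the grip force is fixed at half the most. Time passes only in rows, so rows that do not move let the fingers close. It gives the time, the measured TCP pose, the force and the opening at its end, in the units of the state.
- env.state(): the state, without advancing time (a new reading comes with each control period).
- env.read_camera(name): name is "scene" or "top"; returns the picture (400x640x3 uint8, red, green, blue); there is no depth.
- env.calibration(name): a dict with "intrinsics" (3x3 intrinsics, pixels), "dist_coeffs" ([k1, k2, p1, p2, k3] as OpenCV has them; the pictures are not rectified), "rvec" (rotation vector, rad) and "tvec" (3), from world to camera coordinates, as OpenCV has them. Camera axes: x right, y down, z forward; pixel columns grow to the right and rows downward; lengths in mm; the calibration is good to about 2 mm. A picture is of the moment at which its call begins. calibration takes no time and is no camera call.
- env.job_done(): hands the job in, once; it reports no verdict.
Trained networks look in the newest picture that a camera, given by its name, has taken for a name from the list of things; names that differ only in an ending like _2 or _b are one class to them, and where a whole thing is asked for, a point or a joint stands for the part that bears it (a point fixed in the world has none). Each returns a list of dicts, best first, with "conf" (0 to 1); they miss things now and then, are a little off and sometimes report something else, mostly with a low value. They report only what shows in the picture. A call takes as long as a camera call. They do not tell look-alikes from the thing itself.
- env.trace(query, camera): "pixels" (400x640 bool, what is visible of it) and "pixel" ([column, row] in pixels, amid what is visible of it).
- env.place_of(query, camera): "pixel" ([column, row] in pixels: a listed point, or the origin of a listed thing).
The state is a dict: "t": time; "joints": joint angles; "qvel": joint speeds; "tau": joint torques, N m; "eef_pos": TCP position; "tcp_rot": TCP orientation; "ft_force": force on the tool from outside, world axes, zero at the start; "moment": the same for the moment, N m; "opening": opening from 0.0 (shut) to 1.0 (fully open).
Only numpy, scipy, OpenCV 4.12 (cv2) and the standard library are available. Lean on these libraries where they do the work, as an engineer would, in place of code of your own. Each camera call takes 0.05 s, during which the arm holds its last target.

TASK

Take the tall shaft out of the grey divided tray and park it on the angled block, lying in both V rests with its hub down against the foot plate; let go of it there. Then take it across the rod and lay it gently (no dropping) in the level length gauge, hub fully down in the slot at the hub end and rod resting in both V rests, and let go. Leave the two short shafts, the jar and the wrench where they are.

Things in the scene. Friction and masses are not known exactly. Their poses are not given: they have to be found in the camera images.
- shaft: The tall shaft, 0.13 to 0.21 kg: aluminium hub disc (44 mm diameter, 12 mm thick) at one end of a black rod (14 mm diameter) with a bright tip; 190 mm long in all, centre of mass about 62 mm from the hub face. Starts standing on its hub in one tray cell. Origin: centre of the hub's outer face; +z runs along the rod to the tip. Round: its turn about z means nothing.
- shaft_tip (a point): Centre of the shaft's bright tip face, 190 mm from its origin along its z.
- short_a: Short shaft, 110 mm tall, same 44 mm hub and 14 mm rod, standing in another cell. Leave alone. Origin under its hub.
- short_b: The other short shaft, same size. Leave alone. Origin under its hub.
- tray: Fixed grey open tray 170 x 170 mm, walls 60 mm high and 4 mm thick, floor 4 mm thick, split into 2 x 2 cells (each about 79 mm square) by crossed dividers as high as the walls. Origin: centre of its underside.
- block: Fixed angled block on a 180 x 80 x 8 mm base; origin centre of its underside. Two steel 90 degree V rests on a sloping back plate form a groove for the rod, climbing at 45 degrees toward its +x; a foot plate square to the slope at the low end stops the hub. Steep, but a rod in the V rests may stick by friction: it does not surely slide to the foot by itself.
- park_hub (a point): Where the shaft's origin is when parked, 35 mm above the table: hub face flat on the foot plate. Up the slope from here along the rod: lower V rest 30 to 52 mm, upper V rest 108 to 130 mm; the hub goes in the 30 mm gap below the lower one. Between the V rests the rod is free, the back plate (44 mm wide) 30 mm behind its axis, so fingers can close across it there.
- park_tip (a point): Where the centre of the shaft's tip face is when parked, 169 mm above the table. From park_hub to park_tip is the direction of the groove. The V rests are about 41 mm wide over all and their lips stand 5 mm above the parked rod's axis.
- gauge: Fixed length gauge: dark base 270 x 90 x 10 mm, two steel 90 degree V rests about 41 mm wide that carry the rod level, axis 45 mm above the table, along the gauge's x. A slot for the hub at its -x end; at the +x end, 25 mm beyond the tip, a post with a dial 82 mm high. Origin: table level, under the middle of the laid 190 mm shaft.
- gauge_hub (a point): Where the shaft's origin is when laid with the hub mid slot, 45 mm above the table. The slot is 17 mm wide (hub 12 mm: 2.5 mm free either way), between an end plate (top 43 mm above the table) and the first V rest (lips 50 mm). From here along the laid rod: first V rest 14.5 to 36 mm, second 108 to 130 mm, rod free between.
- gauge_tip (a point): Where the centre of the tip face is when so laid; 45 mm above the table.
- jar: White closed jar, 48 mm diameter, 60 mm high, with black lid, standing on the table. Leave alone. Origin under it.
- wrench: Steel wrench 150 mm long lying on the table. Leave alone.
Not all that is in view belongs to the job. Leave any green look-alike of the shaft alone.

How it is judged:
By the outcome, as a careful person would: the job done as asked, in the order asked, and still so for the second after the job is handed in, with the robot touching nothing.
It also fails if it takes over 61 s, if anything falls off the work surface, if the arm or the gripper's body presses on something with over 40 N, if the wrist force passes 120 N, or if a joint passes its speed limit or range.

## Working session

There is one attempt and no reset: what is moved stays moved. The work goes in short steps, Python scripts to look and compute and a tool call to move; the robot and the scene stay as the last step left them, time stands still between calls to the robot, and variables do not carry over. Pictures are saved under pics/ and viewed, and the job is handed in when it is done.

Besides the shell and the picture viewer there is one more tool, called after "Call:" by a JSON object that holds its "op" and its "data", one argument or row to a line. drive_tool: Moves the arm, as the interface text tells. Its arguments: {"type":"object","properties":{"commands":{"type":"array"},"grip":{"type":"number"}},"required":["commands"]}

```bash
ls; mkdir -p pics
cat > h.py <<'E'
import numpy as np, cv2
from cell import env
def cal(n):
    c=env.calibration(n); return np.array(c["intrinsics"],float),np.array(c["dist_coeffs"],float),np.array(c["rvec"],float),np.array(c["tvec"],float)
def proj(n,P):
    K,d,r,t=cal(n); return cv2.projectPoints(np.array(P,float).reshape(-1,1,3),r,t,K,d)[0].reshape(-1,2)
def ray(n,px):
    K,d,r,t=cal(n); R=cv2.Rodrigues(r)[0]; u=cv2.undistortPoints(np.array([[px]],float),K,d)[0,0]
    D=R.T@np.array([u[0],u[1],1]); return -R.T@t.ravel(), D/np.linalg.norm(D)
def atz(n,px,z):
    o,D=ray(n,px); return o+D*(z-o[2])/D[2]
def tri(p1,p2):
    o1,d1=ray("scene",p1);o2,d2=ray("top",p2)
    A=np.stack([d1,-d2],1); s=np.linalg.lstsq(A,o2-o1,rcond=None)[0]
    a=o1+s[0]*d1;b=o2+s[1]*d2; return (a+b)/2,np.linalg.norm(a-b)
def save(n,im): cv2.imwrite("pics/"+n,cv2.cvtColor(im,cv2.COLOR_RGB2BGR))
E
python3 - <<'E'
from h import *
np.set_printoptions(precision=1,suppress=True)
for n in("scene","top"):
    save(n+"0.png",env.read_camera(n))
    o,D=ray(n,(320,200)); print(n,o,D)
res={}
for q in ["shaft","shaft_tip","park_hub","park_tip","gauge_hub","gauge_tip","block","gauge","tray","short_a","jar","wrench"]:
    for n in("scene","top"):
        r=env.place_of(q,n); res[q,n]=r
        print(q,n,[(np.round(x["pixel"],1).tolist(),round(x["conf"],2)) for x in r[:4]])
    if res[q,"scene"] and res[q,"top"]:
        print("   ",*tri(res[q,"scene"][0]["pixel"],res[q,"top"][0]["pixel"]))
print(env.state())
E
```

```text
pics
scene [1124.2  557.1  943.3] [-0.5 -0.5 -0.7]
top [ 473.6    8.5 1219.9] [ 0.2  0.  -1. ]
shaft scene [([414.8, 259.5], 0.84), ([375.5, 290.8], 0.82)]
shaft top [([239.9, 201.5], 0.77), ([296.8, 168.8], 0.64), ([240.4, 251.1], 0.6)]
    [613.7 265.5 126.6] 82.69996660787677
shaft_tip scene [([385.8, 245.5], 0.67), ([426.6, 212.9], 0.66)]
shaft_tip top [([218.3, 248.6], 0.76), ([225.1, 194.5], 0.59)]
    [551.9 248.7 101.2] 96.64890063734569
park_hub scene [([348.1, 231.9], 0.56)]
park_hub top [([303.8, 228.2], 0.71)]
    [578.7  79.5  19.7] 9.21922722440147
park_tip scene []
park_tip top [([354.6, 229.4], 0.97)]
gauge_hub scene [([297.5, 161.8], 0.88)]
gauge_hub top [([405.8, 258.7], 0.58)]
    [ 505.6 -194.    49.9] 5.12339655629388
gauge_tip scene [([250.9, 140.4], 0.65)]
gauge_tip top [([478.1, 252.4], 0.58)]
    [ 527.4 -395.2   26.2] 11.65427817767783
block scene [([332.8, 225.9], 0.76)]
block top [([323.7, 234.5], 0.9)]
    [569.5  21.3 -14.7] 3.6770113696076563
gauge scene []
gauge top [([437.0, 256.9], 0.77)]
tray scene [([433.3, 260.0], 0.97)]
tray top [([225.0, 268.1], 0.94)]
    [469.9 291.3  -5.4] 2.5251019437742763
short_a scene [([437.6, 277.7], 0.68), ([452.4, 256.8], 0.67)]
short_a top [([209.9, 253.4], 0.78), ([209.8, 286.7], 0.67)]
    [509.3 333.   -0.3] 0.810683100892014
jar scene [([304.7, 277.3], 0.91)]
jar top [([224.5, 265.7], 0.62), ([299.4, 164.5], 0.5)]
    [620.3 194.   54.9] 330.1940239660327
wrench scene [([237.5, 245.1], 0.97)]
wrench top [([370.9, 148.7], 0.81)]
    [ 809.8 -105.7    0.2] 0.6073311830843974
{'t': 1.3, 'joints': array([-1.4,  0.5,  1.6, -0. ,  1.1, -0.1]), 'qvel': array([-0.,  0.,  0., -0.,  0., -0.]), 'tau': array([  0. , -61.2, -25.8,   0.1,   0. ,  -0. ]), 'eef_pos': array([ 173.2, -600.5,  214.7]), 'tcp_rot': array([3.1, 0. , 0.3]), 'ft_force': array([-0.4,  1.6,  0.8]), 'moment': array([-0.,  0.,  0.]), 'opening': 0.9992739781583128}
```

View pics/scene0.png

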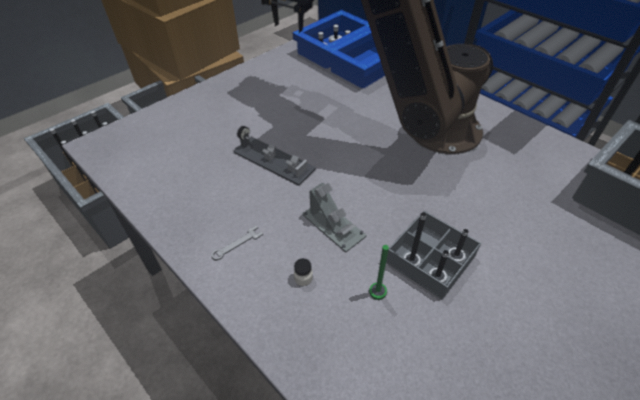

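View pics/top0.png

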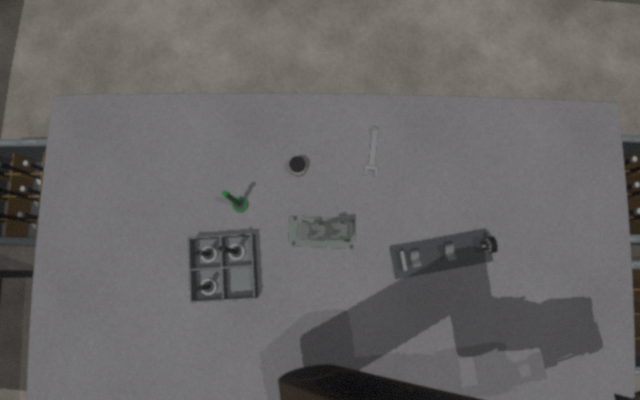

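Run:
```python
import cv2,numpy as np
s=cv2.imread("pics/scene0.png");t=cv2.imread("pics/top0.png")
a=cv2.resize(s[190:310,340:480],None,fx=5,fy=5,interpolation=cv2.INTER_CUBIC)
b=cv2.resize(t[150:310,170:280],None,fx=3.7,fy=3.7,interpolation=cv2.INTER_CUBIC)
cv2.imwrite("pics/c1.png",a);cv2.imwrite("pics/c2.png",b)
cv2.imwrite("pics/c3.png",cv2.resize(s[110:260,220:380],None,fx=4,fy=4,interpolation=cv2.INTER_CUBIC))
cv2.imwrite("pics/c4.png",cv2.resize(t[190:310,290:520],None,fx=3.4,fy=3.4,interpolation=cv2.INTER_CUBIC))
```

```text
(no output)
```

View pics/c1.png

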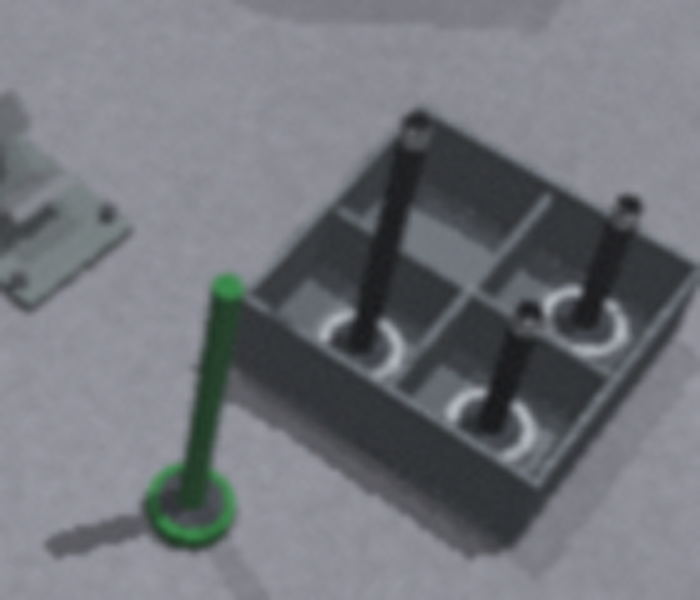

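View pics/c2.png

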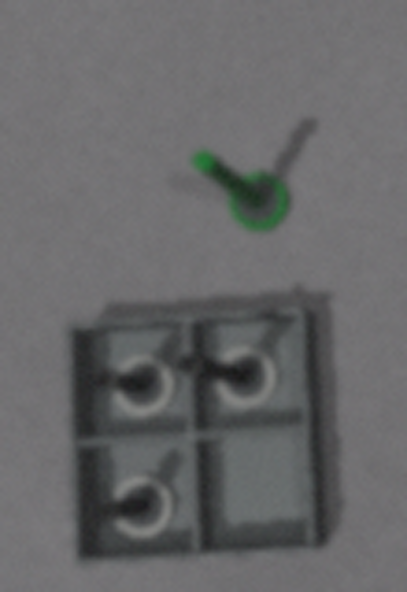

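View pics/c3.png

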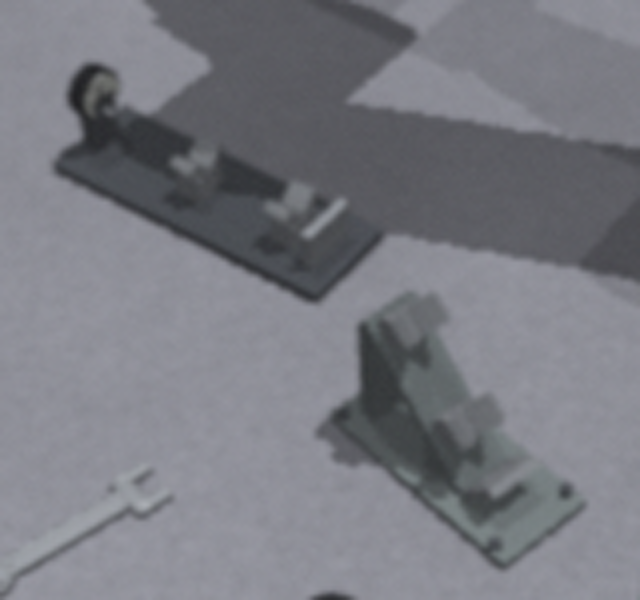

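View pics/c4.png

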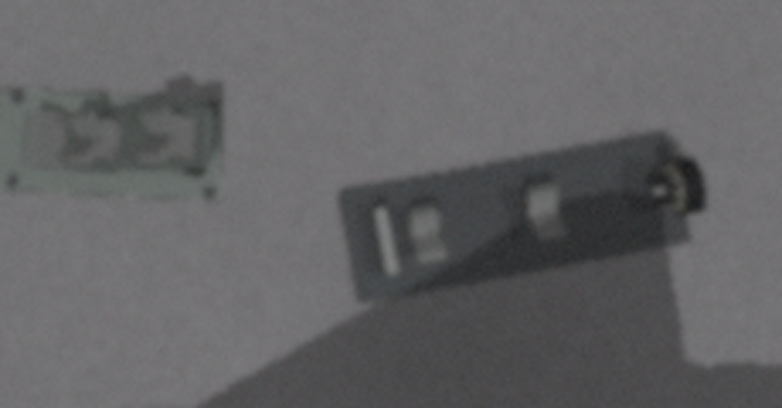

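Candidates for the tall shaft:
- Black rod in the tray, scene (413,259) to (424,213).
- Green look-alike outside the tray, (378,291).
- Two short shafts, (438,278) and (459,255).

The black 190 mm one in the tray is the target: it is clearly longer than its neighbours and not green, and crop c1 confirms this. Next I measure the fixtures more closely.

```bash
cat > g.py <<'E'
import cv2,sys
def grid(src,out,x0,y0,x1,y1,k,st=5):
    im=cv2.imread(src) if isinstance(src,str) else src
    c=cv2.resize(im[y0:y1,x0:x1],None,fx=k,fy=k,interpolation=cv2.INTER_CUBIC)
    c=cv2.convertScaleAbs(c,alpha=1.5,beta=10)
    for x in range(x0-x0%st+st,x1,st):
        X=int((x-x0+.5)*k); cv2.line(c,(X,0),(X,c.shape[0]),(0,255,255) if x%10==0 else (120,120,0),1) if x%10==0 else None
        if x%10==0: cv2.putText(c,str(x),(X+1,9),0,.35,(0,255,255),1)
    for y in range(y0-y0%st+st,y1,st):
        Y=int((y-y0+.5)*k)
        if y%10==0: cv2.line(c,(0,Y),(c.shape[1],Y),(0,255,255),1); cv2.putText(c,str(y),(0,Y-1),0,.35,(0,255,255),1)
    cv2.imwrite(out,c)
E
python3 - <<'E'
from g import grid
grid("pics/top0.png","pics/d1.png",385,220,505,285,6.6)
grid("pics/scene0.png","pics/d2.png",228,118,322,190,8)
grid("pics/top0.png","pics/d3.png",282,205,362,255,9.5)
grid("pics/scene0.png","pics/d4.png",298,178,372,252,8)
E
```

```text
(no output)
```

View pics/d1.png

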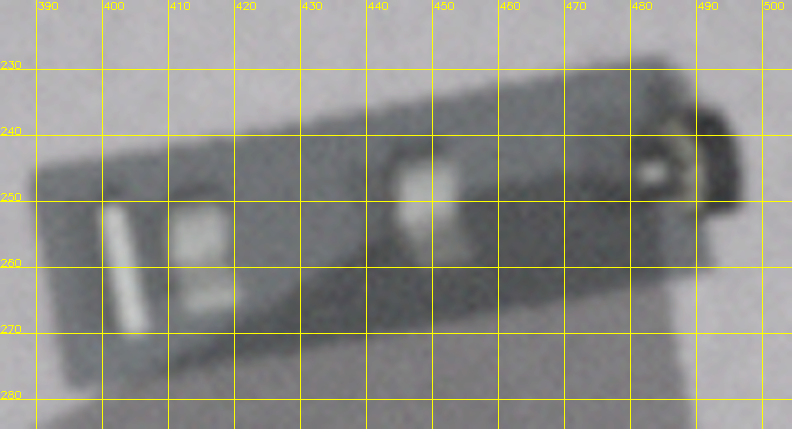

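View pics/d2.png

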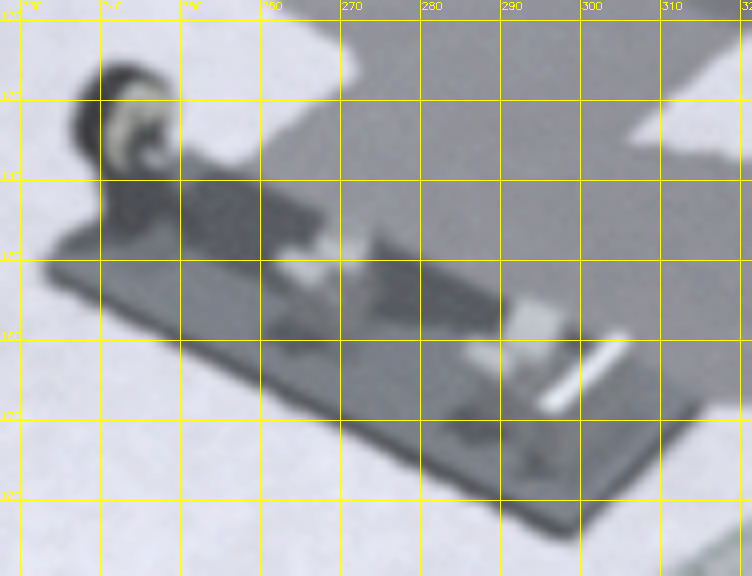

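View pics/d3.png

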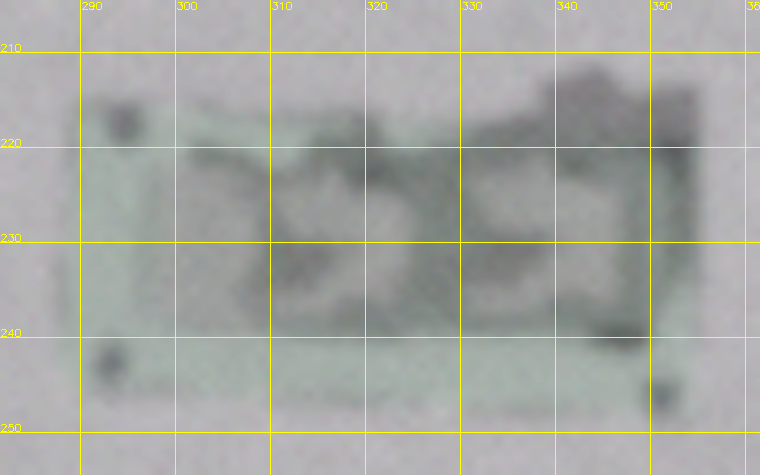

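View pics/d4.png

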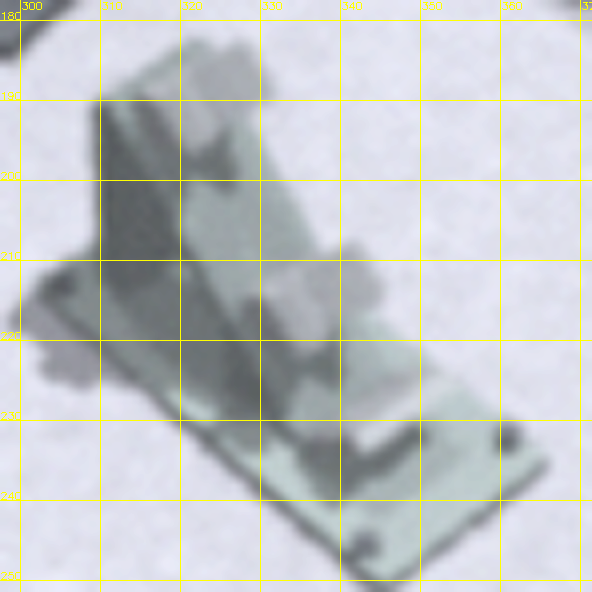

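```bash
cat > fit.py <<'E'
from h import *
from scipy.optimize import least_squares
np.set_printoptions(precision=1,suppress=True)
def W(p,L):
    c,s=np.cos(p[2]),np.sin(p[2]); L=np.asarray(L,float)
    return np.stack([p[0]+c*L[:,0]-s*L[:,1],p[1]+s*L[:,0]+c*L[:,1],L[:,2]],1)
# gauge: heading toward -y. local y left of heading
# items: (cam, pixel, local fn of extra q)
def gauge_items(q):
    b=q[0];e=q[1]
    return [("top",(389,245.5),(b-135,45,10)),("top",(394.5,278),(b-135,-45,10)),("top",(484,228.5),(b+135,45,10)),("top",(492,260.5),(b+135,-45,10)),
     ("scene",(297,183),(b-135,45,10)),("scene",(233,150.5),(b+135,45,10)),("scene",(313,168),(b-135,-45,10)),
     ("top",(402,250.5),(e,q[2],43)),("top",(405,270.3),(e,-q[2],43)),("scene",(294.7,168.3),(e,q[2],43)),("scene",(304.3,160),(e,-q[2],43)),
     ("top",(414.5,250.5),(-69.7,20.5,50)),("top",(449,243.3),(24,20.5,50)),]
def run(items,p0,q0):
    def f(v):
        it=items(v[3:]); r=[]
        for n in("scene","top"):
            s=[i for i in it if i[0]==n]
            r.append((proj(n,W(v[:3],[i[2] for i in s]))-np.array([i[1] for i in s])).ravel())
        return np.concatenate(r)
    o=least_squares(f,list(p0)+q0,loss="soft_l1",x_scale=[10,10,.05]+[5]*len(q0))
    print(o.x[:2],np.degrees(o.x[2]),o.x[3:]);print(f(o.x).reshape(-1,2).tolist() and np.round(f(o.x).reshape(-1,2),1).tolist());return o.x
if __name__=="__main__":
    g=run(gauge_items,(520,-290,-1.4),[0,-100,22])
    print("gauge hub,tip",W(g,[(-95,0,45),(95,0,45)]))
    # block: base 180x80x8, local x climbs; V rest lips
    h=35;r2=2**.5
    def bl(q):
        hx=q[0]
        P=lambda a,y,n:(hx+(a-n)/r2,y,h+(a+n)/r2)
        return [("top",(289,215.5),(-90,40,8)),("top",(288,246),(-90,-40,8)),("top",(355,248),(90,-40,8)),
         ("scene",(345,250),(-90,40,8)),("scene",(364.5,235.5),(-90,-40,8)),("scene",(302,216),(90,40,8)),
         ("scene",(333,202.5),(0,0,0)) if 0 else ("scene",(345,216.5),P(30,-20.5,5)),
         ("scene",(331.5,183.5),P(130,-20.5,5))]
    b=run(bl,(570,20,-1.55),[-60])
    hx=b[3]; print("park",W(b,[(hx,0,35),(hx+134.35,0,169.35)]))
    for n,q in(("top","park_hub"),("scene","park_hub"),("top","park_tip")):
        pass
    print(proj("top",W(b,[(hx,0,35),(hx+134.35,0,169.35)])),proj("scene",W(b,[(hx,0,35),(hx+134.35,0,169.35)])))
    print(proj("top",W(g,[(-95,0,45),(95,0,45)])),proj("scene",W(g,[(-95,0,45),(95,0,45)])))
    print("shaft", atz("top",(236,251.5),10),atz("scene",(412.8,258.5),16), atz("scene",(423.6,215),194),atz("top",(221.5,247.5),194))
    print(tri((412.8,258.5),(236,251.5)),tri((423.6,215),(221.5,247.5)))
E
python3 fit.py
python3 - <<'E'
from g import grid
grid("pics/top0.png","pics/d5.png",185,225,265,305,7)
grid("pics/scene0.png","pics/d6.png",385,200,480,295,6)
E
```

```text
[ 520.4 -286.5] -79.4495754626344 [  7.8 -99.9  24.7]
[[2.3, 0.8], [0.5, -0.4], [3.6, -1.0], [0.9, 0.2], [1.1, -0.6], [-0.2, -0.6], [0.4, 0.1], [1.5, -0.6], [0.4, 0.1], [0.1, -0.4], [0.7, -1.5], [-0.3, -0.9], [0.2, 0.1]]
gauge hub,tip [[ 503.  -193.1   45. ]
 [ 537.8 -379.9   45. ]]
[576.5  27.2] -91.70393243514629 [-57.]
[[0.7, 0.7], [2.0, -1.1], [-0.5, -3.1], [4.1, -1.0], [-0.3, -0.2], [0.7, -0.9], [-0.0, -2.0], [-0.3, -0.8]]
park [[578.2  84.2  35. ]
 [574.2 -50.1 169.3]]
[[300.4 228.9]
 [353.9 226.5]] [[348.  229.1]
 [313.5 167.4]]
[[405.9 259.1]
 [476.3 246.6]] [[299.2 162.8]
 [252.3 139.9]]
shaft [516.  258.5  10. ] [517.7 258.4  16. ] [521.7 259.3 194. ] [518.  254.6 194. ]
(array([515.9, 257.7,  13.5]), np.float64(0.2406412416651556)) (array([517.8, 256.6, 188.4]), np.float64(1.495715685776404))
```

View pics/d5.png

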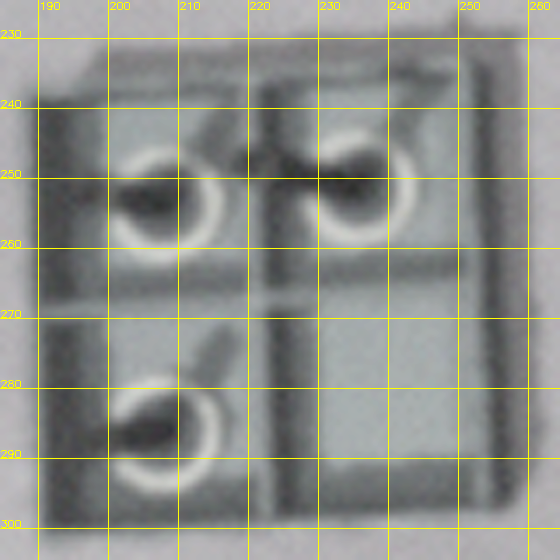

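View pics/d6.png

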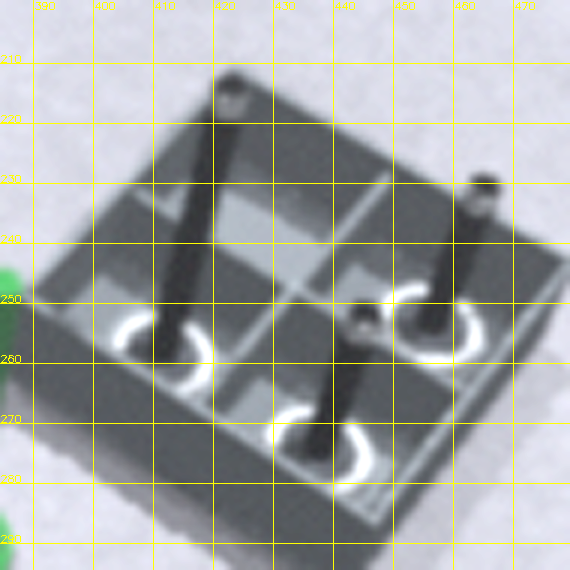

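```bash
cat > ov.py <<'E'
from fit import *
r2=2**.5
def boxl(P,x0,x1,y0,y1,z):
    return [P(*c) for c in((x0,y0,z),(x1,y0,z),(x1,y1,z),(x0,y1,z),(x0,y0,z))]
def block_lines(hx):
    I=lambda a,y,n:(a,y,n); P=lambda a,y,n:(hx+(a-n)/r2,y,35+(a+n)/r2)
    return [boxl(I,-90,90,-40,40,8),boxl(I,-90,90,-40,40,0),boxl(P,30,52,-20.5,20.5,5),boxl(P,108,130,-20.5,20.5,5),boxl(P,0,135,-22,22,-30),[P(0,0,0),P(190,0,0)]]
def gauge_lines(b=7.8):
    I=lambda a,y,n:(a,y,n)
    return [boxl(I,b-135,b+135,-45,45,10),boxl(I,-80.5,-59,-20.5,20.5,50),boxl(I,13,35,-20.5,20.5,50),[(-97.5,-22,43),(-97.5,22,43)],[(-95,0,45),(95,0,45)]]
def draw(n,src,out,p,lines,x0,y0,x1,y1,k):
    im=cv2.imread(src); c=cv2.resize(im[y0:y1,x0:x1],None,fx=k,fy=k,interpolation=cv2.INTER_CUBIC); c=cv2.convertScaleAbs(c,alpha=1.5,beta=10)
    col=[(0,0,255),(0,0,150),(0,255,0),(255,0,255),(255,0,0),(0,200,255)]
    for i,L in enumerate(lines):
        q=((proj(n,W(p,L))-[x0,y0]+.5)*k).astype(np.int32); cv2.polylines(c,[q],False,col[i%6],1,cv2.LINE_AA)
    return c
def both(out,p,lines,tw,sw,k,src=("pics/top0.png","pics/scene0.png")):
    a=draw("top",src[0],0,p,lines,*tw,k);b=draw("scene",src[1],0,p,lines,*sw,k)
    h=max(a.shape[0],b.shape[0]); f=lambda m:cv2.copyMakeBorder(m,0,h-m.shape[0],0,4,cv2.BORDER_CONSTANT)
    cv2.imwrite(out,np.hstack([f(a),f(b)]))
E
python3 - <<'E'
from ov import *
both("pics/e1.png",(576.5,27.2,np.radians(-91.7)),block_lines(-57),(282,205,362,255),(298,178,372,252),5)
both("pics/e2.png",(520.4,-286.5,np.radians(-79.45)),gauge_lines(),(385,220,505,285),(228,118,322,190),3.6)
E
```

```text
(no output)
```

View pics/e1.png

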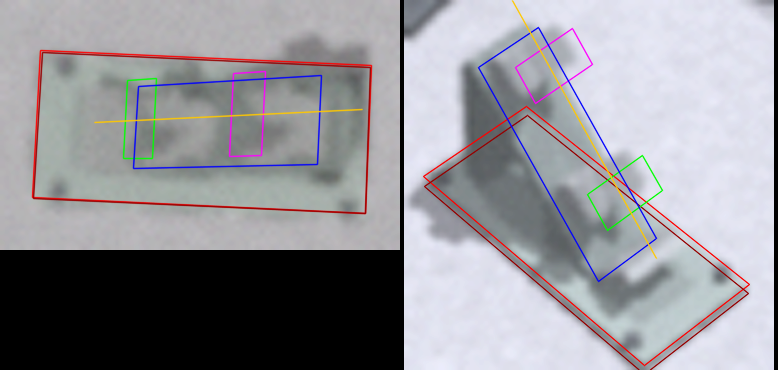

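View pics/e2.png

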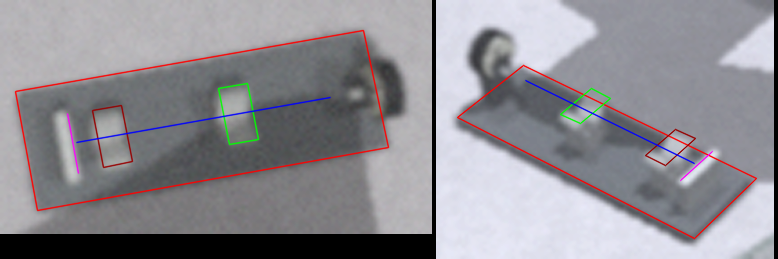

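```bash
cat > fb.py <<'E'
from ov import *
def bl(q):
    hx=q[0]; P=lambda a,y,n:(hx+(a-n)/r2,y,35+(a+n)/r2)
    return [("top",(289.3,215.5),(-90,40,8)),("top",(288.3,246.5),(-90,-40,8)),("top",(355.3,248.5),(90,-40,8)),
     ("scene",(345,250.5),(-90,40,8)),("scene",(365.3,235.3),(-90,-40,8)),("scene",(301.5,214.5),(90,40,8)),
     ("scene",(345,215),P(30,-20.5,5)),("scene",(341,207.5),P(52,-20.5,5)),("scene",(331,190),P(108,-20.5,5)),("scene",(327.5,183),P(130,-20.5,5)),
     ("top",(303.8,228.2),P(0,0,0)),("top",(354.6,229.4),P(190,0,0)),("scene",(348.1,231.9),P(0,0,0))]
b=run(bl,(570,20,-1.57),[-60])
print("park",W(b,[(b[3],0,35),(b[3]+134.35,0,169.35)]))
both("pics/e3.png",b[:3],block_lines(b[3]),(282,205,362,255),(298,178,372,252),5)
E
python3 fb.py
```

```text
[578.8  26.9] -91.20943371820205 [-50.4]
[[0.3, 0.5], [0.7, -0.7], [-0.8, -1.0], [1.7, -0.6], [1.8, -0.0], [1.7, -0.5], [1.2, -0.6], [-2.4, -3.9], [0.4, -1.4], [-0.1, -3.1], [-0.4, -2.5], [-0.8, 0.2], [2.3, -4.1]]
park [[579.8  77.3  35. ]
 [577.  -57.  169.3]]
```

View pics/e3.png

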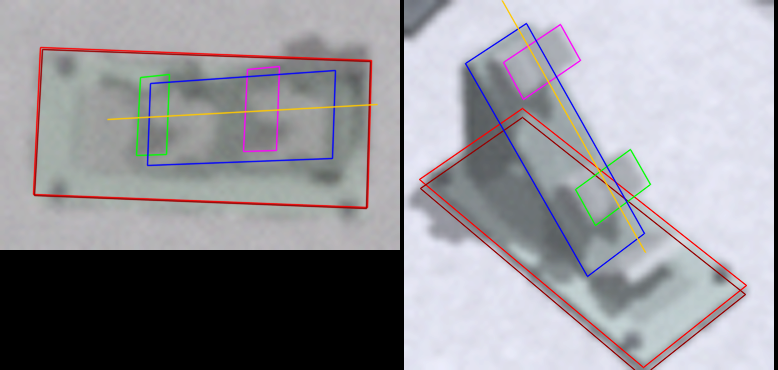

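Run:
```python
from h import *
np.set_printoptions(precision=4,suppress=True)
s=env.state(); print(s['t'],s['eef_pos'],np.degrees(s['tcp_rot']))
print("green",atz("top",(240,203),10),atz("scene",(378,291),10))
```

```text
1.3 [ 173.2333 -600.5293  214.6569] [179.9959   0.0011  16.089 ]
green [648.6033 253.3062  10.    ] [651.1449 256.098   10.    ]
```

Call:
{"op": "drive_tool", "data": {
  "commands": [
    {"dx": 27, "dy": 28, "dz": 3, "yaw": 4},
    {"dx": 27, "dy": 28, "dz": 3, "yaw": 4},
    {"dx": 27, "dy": 28, "dz": 3, "yaw": 4},
    {"dx": 27, "dy": 28, "dz": 3, "yaw": 4},
    {"dx": 27, "dy": 28, "dz": 3, "yaw": 4}
  ],
  "grip": 0.5
}}

```text
t: 1.72
eef_pos: [309.1, -459.1, 229.9]
tcp_rot: [3.141, -0.0, 0.633]
ft_force: [0.2, -0.3, -0.9]
opening: 0.704
```

Call:
{"op": "drive_tool", "data": {
  "commands": [
    {"dx": 26, "dy": 29, "dz": 0, "yaw": 4},
    {"dx": 26, "dy": 29, "dz": 0, "yaw": 4},
    {"dx": 26, "dy": 29, "dz": 0, "yaw": 4},
    {"dx": 26, "dy": 29, "dz": 0, "yaw": 4},
    {"dx": 26, "dy": 29, "dz": 0, "yaw": 4}
  ]
}}

```text
t: 2.13
eef_pos: [439.2, -313.9, 229.9]
tcp_rot: [3.141, 0.0, 0.982]
ft_force: [0.1, -0.8, 0.2]
opening: 0.503
```

Call:
{"op": "drive_tool", "data": {
  "commands": [
    {"dx": 26, "dy": 29, "dz": 0, "yaw": 4},
    {"dx": 26, "dy": 29, "dz": 0, "yaw": 4},
    {"dx": 26, "dy": 29, "dz": 0, "yaw": 4},
    {"dx": 26, "dy": 29, "dz": 0, "yaw": 4},
    {"dx": -2, "dy": 38, "dz": 0, "yaw": 1.4}
  ]
}}

```text
t: 2.55
eef_pos: [543.8, -160.7, 229.3]
tcp_rot: [3.139, 0.0, 1.287]
ft_force: [0.6, 0.6, -0.4]
opening: 0.501
```

Call:
{"op": "drive_tool", "data": {
  "commands": [
    {"dx": -2, "dy": 38, "dz": 0, "yaw": 1.4},
    {"dx": -2, "dy": 38, "dz": 0, "yaw": 1.4},
    {"dx": -2, "dy": 38, "dz": 0, "yaw": 1.4},
    {"dx": -2, "dy": 38, "dz": 0, "yaw": 1.4},
    {"dx": -2, "dy": 38, "dz": 0, "yaw": 1.4}
  ]
}}

```text
t: 2.97
eef_pos: [529.8, 30.2, 229.8]
tcp_rot: [3.141, -0.0, 1.406]
ft_force: [0.4, -0.4, 0.1]
opening: 0.501
```

Call:
{"op": "drive_tool", "data": {
  "commands": [
    {"dx": -2, "dy": 38, "dz": 0, "yaw": 1.4},
    {"dx": -2, "dy": 38, "dz": 0, "yaw": 1.4},
    {"dx": -2, "dy": 38, "dz": 0, "yaw": 1.4},
    {"dx": -2, "dy": 38, "dz": 0, "yaw": 1.4},
    {"dx": -2, "dy": 38, "dz": 0, "yaw": 1.4}
  ]
}}

```text
t: 3.38
eef_pos: [519.8, 220.4, 229.9]
tcp_rot: [3.141, -0.0, 1.528]
ft_force: [0.5, -1.1, -0.6]
opening: 0.503
```

Call:
{"op": "drive_tool", "data": {
  "commands": [
    {"dx": -2, "dy": 38, "dz": 0, "yaw": 1.4},
    {"dx": 0, "dy": 0, "dz": 0, "yaw": 0},
    {"dx": 0, "dy": 0, "dz": 0, "yaw": 0}
  ]
}}

```text
t: 3.63
eef_pos: [517.7, 258.1, 229.4]
tcp_rot: [-3.141, 0.0, 1.555]
ft_force: [0.2, -1.6, 0.3]
opening: 0.499
```

Run:
```python
from h import *
from g import grid
np.set_printoptions(precision=2,suppress=True)
s=env.state(); print(s['t'],s['eef_pos'],np.degrees(s['tcp_rot']),s['opening'],s['ft_force'])
save("s1.png",env.read_camera("scene"));save("t1.png",env.read_camera("top"))
print(proj("scene",[(516.5,258,194),(517,258,4)]),proj("top",[(516.5,258,194),s['eef_pos']]))
grid("pics/s1.png","pics/s1g.png",360,160,480,290,5)
```

```text
3.6333 [517.72 258.12 229.39] [-179.99    0.01   89.07] 0.4988581915144977 [ 0.23 -1.6   0.31]
[[424.52 213.46]
 [412.14 260.88]] [[220.01 248.1 ]
 [216.2  246.8 ]]
```

View pics/s1g.png

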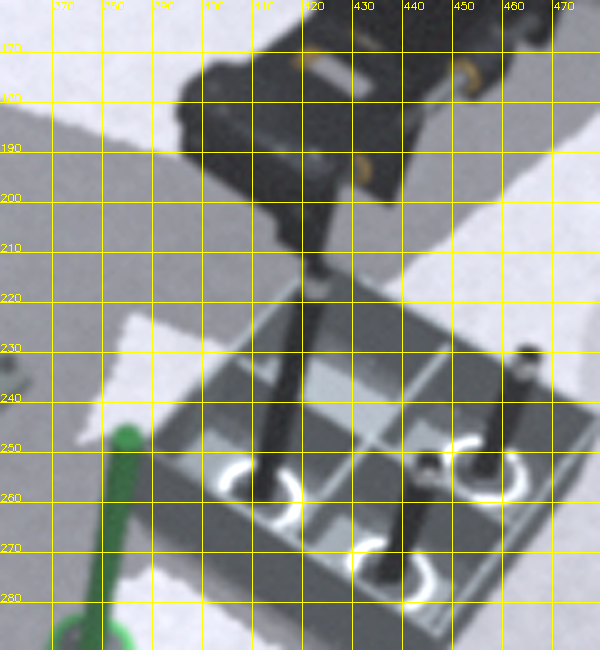

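The scene view shows the fingers straight above the bright tip at (422,216), so I descend and close.

Call:
{"op": "drive_tool", "data": {
  "commands": [
    {"dx": -0.5, "dz": -20},
    {"dz": -20},
    {"dz": -20},
    {"dz": -20},
    {"dz": -5}
  ]
}}

```text
invalid input
```

Call:
{"op": "drive_tool", "data": {
  "commands": [
    {"dz": 0},
    {"dz": 0},
    {"dz": 0},
    {"dz": 0},
    {"dz": 0}
  ],
  "grip": 0
}}

```text
invalid input
```

Call:
{"op": "drive_tool", "data": {
  "commands": [
    {"dz": 0},
    {"dz": 0},
    {"dz": 0}
  ]
}}

```text
invalid input
```

Call:
{"op": "drive_tool", "data": {
  "commands": [
    {"dz": 5},
    {"dz": 15},
    {"dz": 20},
    {"dz": 20},
    {"dz": 20}
  ]
}}

```text
invalid input
```

Run:
```python
from h import *
from g import grid
np.set_printoptions(precision=2,suppress=True)
s=env.state(); print(s['t'],s['eef_pos'],np.degrees(s['tcp_rot']),s['opening'],s['ft_force'])
save("s2.png",env.read_camera("scene"));save("t2.png",env.read_camera("top"))
p=s['eef_pos']; print(proj("scene",[(p[0],p[1],p[2]+19-160)]))
grid("pics/s2.png","pics/s2g.png",360,140,480,290,5)
```

```text
3.7333 [518.15 256.05 229.57] [-179.99    0.02   88.89] 0.49586865495863736 [-0.53 -0.83 -0.41]
[[416.26 241.19]]
```

View pics/s2g.png

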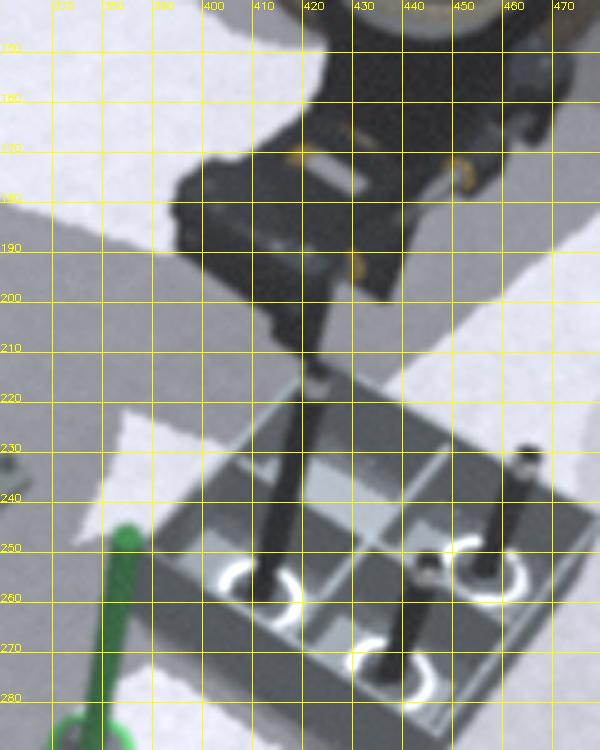

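Call:
{"op": "drive_tool", "data": {
  "commands": [
    {"dx": -1, "dy": 1, "dz": -20, "yaw": 0},
    {"dx": 0, "dy": 0, "dz": -20, "yaw": 0},
    {"dx": 0, "dy": 0, "dz": -20, "yaw": 0},
    {"dx": 0, "dy": 0, "dz": -20, "yaw": 0},
    {"dx": 0, "dy": 0, "dz": -5, "yaw": 0}
  ]
}}

```text
t: 4.25
eef_pos: [516.5, 255.9, 142.2]
tcp_rot: [-3.138, 0.001, 1.549]
ft_force: [-0.6, 1.3, -0.1]
opening: 0.498
```

Call:
{"op": "drive_tool", "data": {
  "commands": [
    {"dx": 0, "dy": 0, "dz": 0, "yaw": 0},
    {"dx": 0, "dy": 0, "dz": 0, "yaw": 0},
    {"dx": 0, "dy": 0, "dz": 0, "yaw": 0},
    {"dx": 0, "dy": 0, "dz": 0, "yaw": 0},
    {"dx": 0, "dy": 0, "dz": 0, "yaw": 0}
  ],
  "grip": 0
}}

```text
t: 4.67
eef_pos: [517.6, 257.5, 145.6]
tcp_rot: [3.14, -0.001, 1.551]
ft_force: [-0.2, -0.7, -0.2]
opening: 0.208
```

Call:
{"op": "drive_tool", "data": {
  "commands": [
    {"dx": 0, "dy": 0, "dz": 0, "yaw": 0},
    {"dx": 0, "dy": 0, "dz": 0, "yaw": 0},
    {"dx": 0, "dy": 0, "dz": 0, "yaw": 0}
  ]
}}

```text
t: 4.92
eef_pos: [517.6, 257.6, 145.3]
tcp_rot: [3.14, -0.0, 1.552]
ft_force: [0.1, -0.6, 5.4]
opening: 0.143
```

Call:
{"op": "drive_tool", "data": {
  "commands": [
    {"dx": 0, "dy": 0, "dz": 5, "yaw": 0},
    {"dx": 0, "dy": 0, "dz": 15, "yaw": 0},
    {"dx": 0, "dy": 0, "dz": 20, "yaw": 0},
    {"dx": 0, "dy": 0, "dz": 20, "yaw": 0},
    {"dx": 0, "dy": 0, "dz": 20, "yaw": 0}
  ]
}}

```text
t: 5.33
eef_pos: [516.8, 257.4, 225.4]
tcp_rot: [-3.14, 0.0, 1.551]
ft_force: [0.3, 0.7, -1.4]
opening: 0.143
```

Run:
```python
from h import *
from g import grid
np.set_printoptions(precision=2,suppress=True)
s=env.state(); print(s['t'],s['eef_pos'],np.degrees(s['tcp_rot']),s['opening'],s['ft_force'])
save("s2.png",env.read_camera("scene"));save("t2.png",env.read_camera("top"))
p=s['eef_pos']; print(proj("scene",[(p[0],p[1],p[2]+19-160)]))
grid("pics/s2.png","pics/s2g.png",360,140,480,290,5)
```

```text
5.3333 [516.8  257.38 225.41] [-179.93    0.02   88.89] 0.14292776448040337 [ 0.33  0.68 -1.38]
[[416.77 242.2 ]]
```

View pics/s2g.png

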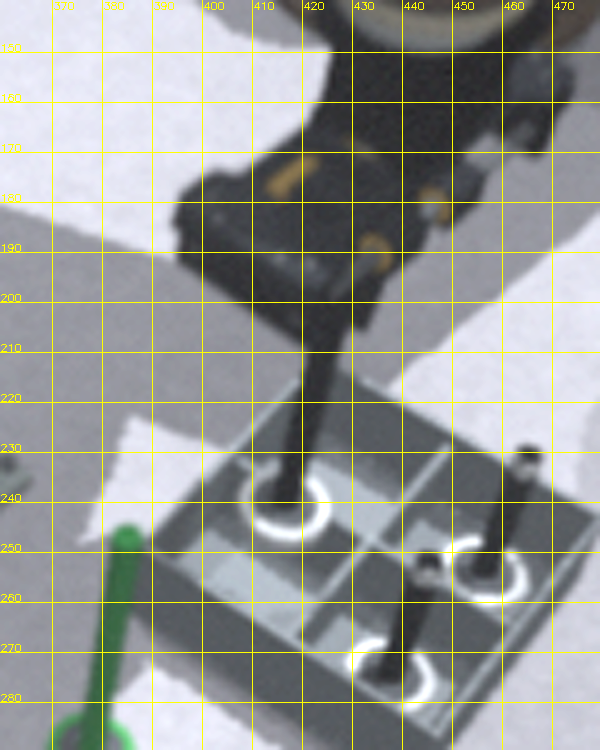

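```bash
cat > path.py <<'E'
import numpy as np
def G(phi,a,n,s=160):
    f=np.radians(phi); ga=a+s*np.cos(f); gn=n+s*np.sin(f)
    u=(ga-gn)/2**.5; w=35+(ga+gn)/2**.5
    return u,w
for phi,a,n in [(45,17,12),(40,18,9),(35,16,6),(30,14,4),(25,12,3),(20,11,2),(15,9,2),(10,7,1),(5,5,1),(0,3,0),(0,0,0)]:
    u,w=G(phi,a,n); print(phi,a,n,"u %.1f tcp x %.1f y %.1f z %.1f"%(u,578-.021*u,77.5-u,w-19))
E
python3 path.py
```

```text
45 17 12 u 3.5 tcp x 577.9 y 74.0 z 196.5
40 18 9 u 20.3 tcp x 577.6 y 57.2 z 194.5
35 16 6 u 34.9 tcp x 577.3 y 42.6 z 189.1
30 14 4 u 48.5 tcp x 577.0 y 29.0 z 183.3
25 12 3 u 61.1 tcp x 576.7 y 16.4 z 177.0
20 11 2 u 74.0 tcp x 576.4 y 3.5 z 170.2
15 9 2 u 84.9 tcp x 576.2 y -7.4 z 162.3
10 7 1 u 96.0 tcp x 576.0 y -18.5 z 152.7
5 5 1 u 105.7 tcp x 575.8 y -28.2 z 142.8
0 3 0 u 115.3 tcp x 575.6 y -37.8 z 131.3
0 0 0 u 113.1 tcp x 575.6 y -35.6 z 129.1
```

Call:
{"op": "drive_tool", "data": {
  "commands": [
    {"dx": 12, "dy": -36, "dz": 0, "yaw": 0},
    {"dx": 12, "dy": -36, "dz": -2, "yaw": 0},
    {"dx": 12, "dy": -36, "dz": -2, "yaw": 0},
    {"dx": 12, "dy": -36, "dz": -2, "yaw": 0},
    {"dx": 12, "dy": -36, "dz": -2, "yaw": 0}
  ]
}}

```text
t: 5.85
eef_pos: [576.9, 75.8, 215.4]
tcp_rot: [-3.14, 0.0, 1.552]
ft_force: [-0.1, 1.3, -0.7]
opening: 0.145
```

Call:
{"op": "drive_tool", "data": {
  "commands": [
    {"dx": 1, "dy": -2, "dz": -1, "yaw": 0},
    {"dx": 0, "dy": 0, "dz": 0, "yaw": 0},
    {"dx": 0, "dy": 0, "dz": 0, "yaw": 0}
  ]
}}

```text
t: 6.1
eef_pos: [577.7, 75.6, 214.7]
tcp_rot: [-3.14, -0.0, 1.551]
ft_force: [-1.0, -0.3, -1.3]
opening: 0.144
```

```bash
cat > look.py <<'E'
from ov import *
from g import grid
import sys
B=(576.5,26.9,np.radians(-91.2));HX=-50.4
def look(tag,sw,tw,k=5):
    np.set_printoptions(precision=2,suppress=True)
    s=env.state(); print(round(s['t'],2),s['eef_pos'],np.degrees(s['tcp_rot']),s['opening'],s['ft_force'])
    save("s%s.png"%tag,env.read_camera("scene"));save("t%s.png"%tag,env.read_camera("top"))
    a=cv2.imread("pics/s%s.png"%tag)[sw[1]:sw[3],sw[0]:sw[2]];b=cv2.imread("pics/t%s.png"%tag)[tw[1]:tw[3],tw[0]:tw[2]]
    a=cv2.convertScaleAbs(cv2.resize(a,None,fx=k,fy=k,interpolation=cv2.INTER_CUBIC),alpha=1.6,beta=15);b=cv2.convertScaleAbs(cv2.resize(b,None,fx=k,fy=k,interpolation=cv2.INTER_CUBIC),alpha=1.6,beta=15)
    h=max(a.shape[0],b.shape[0]);f=lambda m:cv2.copyMakeBorder(m,0,h-m.shape[0],0,4,cv2.BORDER_CONSTANT)
    cv2.imwrite("pics/v%s.png"%tag,np.hstack([f(a),f(b)]));return s
E
python3 -c "
from look import *
look('3',(290,120,380,240),(275,190,365,260),4.3)"
```

```text
6.1 [577.69  75.57 214.71] [-179.9    -0.01   88.84] 0.14430888682387938 [-0.98 -0.29 -1.34]
```

View pics/v3.png

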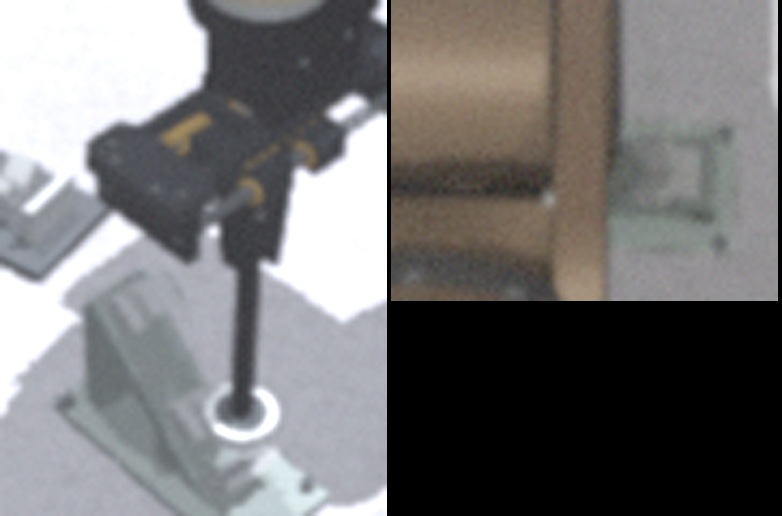

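Call:
{"op": "drive_tool", "data": {
  "commands": [
    {"dx": 0, "dy": -1, "dz": -6, "yaw": 0},
    {"dx": 0, "dy": 0, "dz": -5, "yaw": 0},
    {"dx": 0, "dy": 0, "dz": -3, "yaw": 0},
    {"dx": 0, "dy": 0, "dz": -2, "yaw": 0}
  ]
}}

```text
t: 6.53
eef_pos: [577.7, 75.2, 199.1]
tcp_rot: [-3.14, -0.001, 1.552]
ft_force: [-1.2, 2.6, 1.1]
opening: 0.145
```

Call:
{"op": "drive_tool", "data": {
  "commands": [
    {"dx": 0, "dy": -4, "dz": -1, "yaw": 0},
    {"dx": 0, "dy": -4, "dz": -1, "yaw": 0},
    {"dx": 0, "dy": -4, "dz": -1, "yaw": 0},
    {"dx": 0, "dy": -4, "dz": 0, "yaw": 0}
  ]
}}

```text
t: 6.87
eef_pos: [577.9, 58.1, 196.4]
tcp_rot: [-3.141, -0.0, 1.551]
ft_force: [-2.1, 3.1, -0.5]
opening: 0.144
```

```bash
python3 -c "
from look import *
look('4',(290,120,380,240),(275,190,285,200),5)"
```

```text
6.87 [577.89  58.11 196.41] [-179.96   -0.01   88.88] 0.14436744806963073 [-2.13  3.11 -0.49]
```

View pics/v4.png

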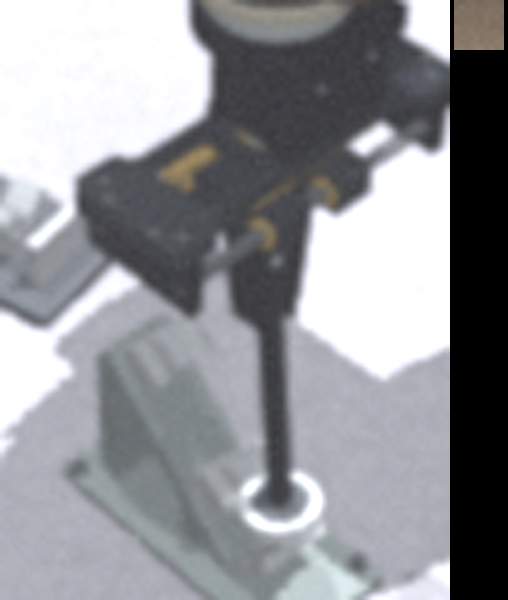

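Call:
{"op": "drive_tool", "data": {
  "commands": [
    {"dx": 0, "dy": -7.5, "dz": -3.5, "yaw": 0},
    {"dx": 0, "dy": -7.5, "dz": -3.5, "yaw": 0},
    {"dx": 0, "dy": -7, "dz": -3, "yaw": 0},
    {"dx": 0, "dy": -7, "dz": -3, "yaw": 0}
  ]
}}

```text
t: 7.3
eef_pos: [578.4, 28.8, 183.3]
tcp_rot: [3.141, -0.0, 1.551]
ft_force: [-1.2, 4.0, -2.5]
opening: 0.141
```

```bash
python3 -c "
from look import *
look('5',(290,120,380,240),(275,190,285,200),5)"
```

```text
7.3 [578.36  28.76 183.29] [179.97  -0.    88.88] 0.1412270593773356 [-1.19  4.   -2.54]
```

View pics/v5.png

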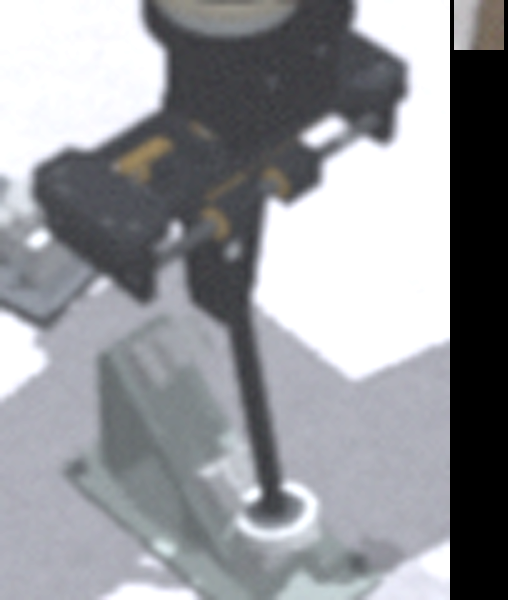

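Call:
{"op": "drive_tool", "data": {
  "commands": [
    {"dx": 0, "dy": -6, "dz": -3.5, "yaw": 0},
    {"dx": 0, "dy": -6, "dz": -3.5, "yaw": 0},
    {"dx": 0, "dy": -6, "dz": -3, "yaw": 0},
    {"dx": 0, "dy": -7, "dz": -3, "yaw": 0}
  ]
}}

```text
t: 7.73
eef_pos: [578.3, 3.9, 170.4]
tcp_rot: [3.141, 0.0, 1.552]
ft_force: [0.5, 2.8, -1.7]
opening: 0.142
```

Call:
{"op": "drive_tool", "data": {
  "commands": [
    {"dx": 0, "dy": -6, "dz": -4, "yaw": 0},
    {"dx": 0, "dy": -5, "dz": -4, "yaw": 0},
    {"dx": 0, "dy": -5, "dz": -5, "yaw": 0}
  ]
}}

```text
t: 7.98
eef_pos: [578.3, -12.5, 157.7]
tcp_rot: [3.141, 0.001, 1.552]
ft_force: [-1.7, -6.1, 14.5]
opening: 0.14
```

```bash
python3 -c "
from look import *
look('6',(290,120,380,240),(275,190,285,200),5)"
```

```text
7.98 [578.27 -12.49 157.71] [179.97   0.04  88.9 ] 0.14027161190177817 [-1.73 -6.1  14.51]
```

View pics/v6.png

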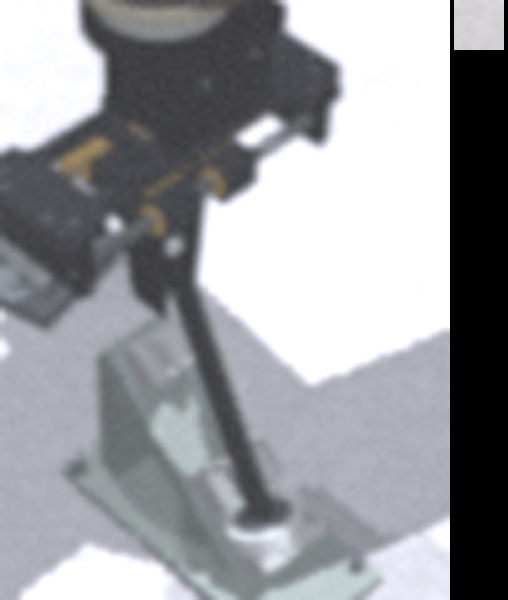

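Call:
{"op": "drive_tool", "data": {
  "commands": [
    {"dx": 0, "dy": -4, "dz": 1, "yaw": 0},
    {"dx": 0, "dy": -4, "dz": -1, "yaw": 0},
    {"dx": 0, "dy": -3, "dz": -2, "yaw": 0}
  ]
}}

```text
t: 8.33
eef_pos: [578.2, -23.1, 155.6]
tcp_rot: [3.141, 0.0, 1.552]
ft_force: [-1.3, 0.8, 1.2]
opening: 0.14
```

Call:
{"op": "drive_tool", "data": {
  "commands": [
    {"dx": 0, "dy": -4, "dz": -4, "yaw": 0},
    {"dx": 0, "dy": -4, "dz": -4, "yaw": 0}
  ]
}}

```text
t: 8.5
eef_pos: [578.3, -31.0, 147.4]
tcp_rot: [3.141, 0.0, 1.552]
ft_force: [-1.5, 0.3, 1.6]
opening: 0.14
```

```bash
python3 -c "
from look import *
look('7',(290,120,380,240),(290,190,380,260),4.3)"
```

```text
8.5 [578.27 -31.   147.37] [179.98   0.01  88.9 ] 0.13971802864087474 [-1.47  0.34  1.62]
```

View pics/v7.png

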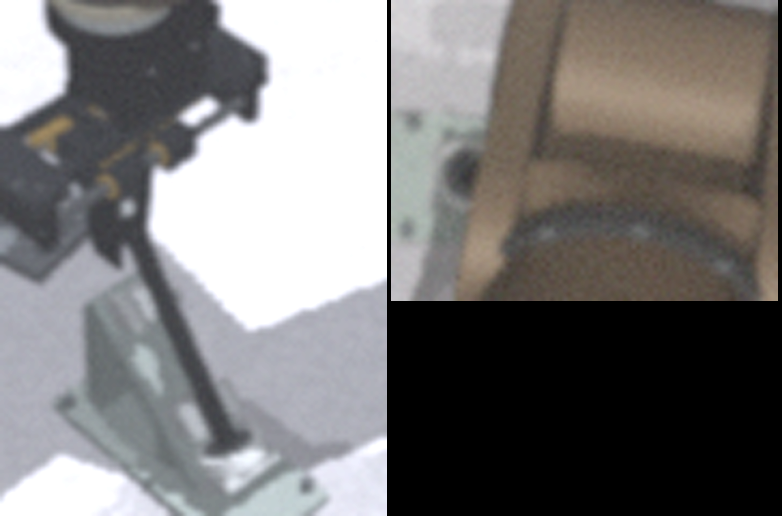

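Call:
{"op": "drive_tool", "data": {
  "commands": [
    {"dx": 0, "dy": -3, "dz": -3.5, "yaw": 0},
    {"dx": 0, "dy": -3, "dz": -3.5, "yaw": 0},
    {"dx": 0, "dy": -1.5, "dz": -2, "yaw": 0}
  ]
}}

```text
t: 8.85
eef_pos: [578.8, -39.2, 139.1]
tcp_rot: [3.14, 0.002, 1.552]
ft_force: [-2.8, -5.9, 10.5]
opening: 0.139
```

Call:
{"op": "drive_tool", "data": {
  "commands": [
    {"dx": 0, "dy": -1, "dz": -1.5, "yaw": 0},
    {"dx": 0, "dy": -1, "dz": -1.5, "yaw": 0}
  ]
}}

```text
t: 9.02
eef_pos: [579.2, -41.6, 136.8]
tcp_rot: [3.139, 0.002, 1.552]
ft_force: [-3.2, -9.3, 14.3]
opening: 0.144
```

```bash
python3 -c "
from look import *
look('8',(290,120,380,240),(290,190,380,260),4.3)"
```

```text
9.02 [579.18 -41.58 136.81] [179.82   0.13  88.91] 0.14394715091888188 [-3.21 -9.31 14.26]
```

View pics/v8.png

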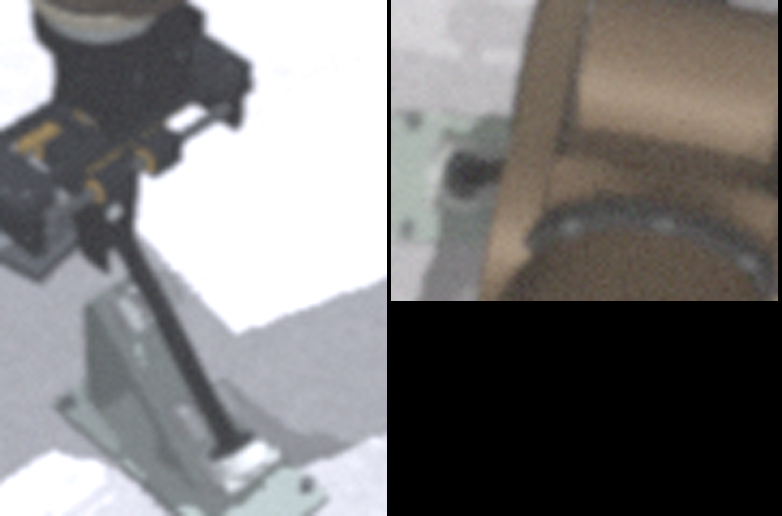

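Run:
```python
from h import *
from g import grid
np.set_printoptions(precision=1,suppress=True)
print(proj("scene",[(578.3,77.5,35),(578,77.5-134.35,169.35),(579.2,-41.6,155.8),(579,-41.6+120,35.8)]))
grid("pics/s8.png","pics/s8g.png",300,150,370,240,8)
```

```text
[[346.2 227.8]
 [310.7 166.9]
 [314.5 173.7]
 [346.2 227.9]]
```

View pics/s8g.png

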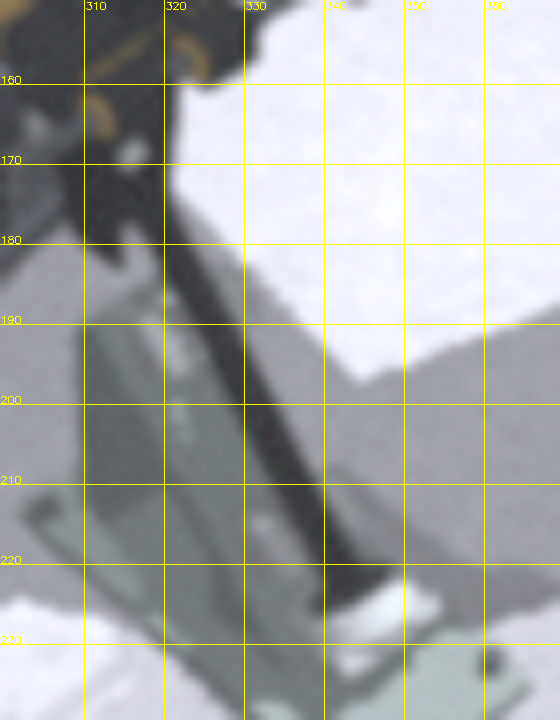

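Run:
```python
from h import *
np.set_printoptions(precision=1,suppress=True)
o=np.array([578.5,78,35.])
for phi in (0,3,6,9,12):
    f=np.radians(45+phi); d=np.array([0,-np.cos(f),np.sin(f)])
    g=np.array([579.2,-41.6,155.8])
    q=proj("scene",[g-d*30,g-d*130,g-d*160,g]); print(phi,q.tolist(),"slope",(q[1]-q[0])[0]/(q[1]-q[0])[1])
```

```text
0 [[320.2394513711187, 183.52209808204952], [338.9296633937574, 215.516863594035], [344.4199726921925, 224.91430067171956], [314.50984539296667, 173.71270661149816]] slope 0.5841646820520431
3 [[319.9434914217133, 183.59012900487073], [337.5783037279572, 215.64366040063993], [342.73251892742695, 225.01110040920113], [314.50984539296667, 173.71270661149816]] slope 0.5501675334459879
6 [[319.63344887111805, 183.6311272553982], [336.17921310407615, 215.6578303371794], [340.99129838762866, 224.971432969361], [314.50984539296667, 173.71270661149816]] slope 0.5166240243558001
9 [[319.3102041344057, 183.6450778999279], [334.7365804963465, 215.5610093462036], [339.2015224107747, 224.79786913937497], [314.50984539296667, 173.71270661149816]] slope 0.4833440749773553
12 [[318.974666018523, 183.63203691397547], [333.2545710517162, 215.35504572348674], [337.36832177943387, 224.4931957814346], [314.50984539296667, 173.71270661149816]] slope 0.4501434627131507
```

Call:
{"op": "drive_tool", "data": {
  "commands": [
    {"dx": 0, "dy": -2.5, "dz": 0.5, "yaw": 0},
    {"dx": 0, "dy": -1.5, "dz": -1.5, "yaw": 0},
    {"dx": 0, "dy": 0, "dz": 0, "yaw": 0}
  ]
}}

```text
t: 9.37
eef_pos: [578.3, -44.5, 134.5]
tcp_rot: [3.141, 0.0, 1.551]
ft_force: [-1.6, -2.2, 3.4]
opening: 0.139
```

Call:
{"op": "drive_tool", "data": {
  "commands": [
    {"dx": 0, "dy": -2, "dz": -2, "yaw": 0},
    {"dx": 0, "dy": 0, "dz": 0, "yaw": 0}
  ]
}}

```text
t: 9.53
eef_pos: [578.4, -46.6, 132.6]
tcp_rot: [3.141, 0.001, 1.551]
ft_force: [-1.1, -2.8, 6.0]
opening: 0.137
```

Call:
{"op": "drive_tool", "data": {
  "commands": [
    {"dx": 0, "dy": -2, "dz": -2, "yaw": 0},
    {"dx": 0, "dy": 0, "dz": 0, "yaw": 0}
  ]
}}

```text
t: 9.7
eef_pos: [578.5, -48.6, 130.6]
tcp_rot: [3.141, 0.001, 1.551]
ft_force: [-1.2, -2.8, 5.6]
opening: 0.14
```

```bash
python3 -c "
from look import *
look('9',(290,120,380,240),(290,190,380,260),4.3)
grid('pics/s9.png','pics/s9g.png',300,150,370,240,8)"
```

```text
9.7 [578.45 -48.61 130.61] [179.96   0.04  88.89] 0.1395058255950655 [-1.22 -2.76  5.63]
```

View pics/s9g.png

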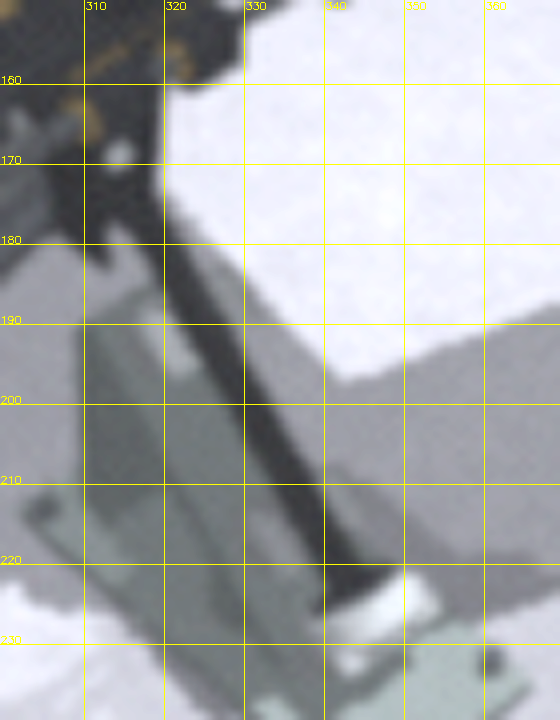

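```bash
cat > sh.py <<'E'
from look import *
def shaft_ov(tag,out,g,phi,s,win,k,yaw=-91.1,cam="scene",phis=None):
    im=cv2.imread("pics/%s.png"%tag);x0,y0,x1,y1=win
    c=cv2.convertScaleAbs(cv2.resize(im[y0:y1,x0:x1],None,fx=k,fy=k,interpolation=cv2.INTER_CUBIC),alpha=1.5,beta=10)
    f=np.radians(45+phi);h=np.radians(yaw)
    d=np.array([np.cos(h)*np.cos(f),np.sin(h)*np.cos(f),np.sin(f)]);e1=np.array([-np.sin(h),np.cos(h),0]);e2=np.cross(d,e1)
    o=np.array(g)-d*s
    t=np.linspace(0,2*np.pi,40)[:,None]
    for z,r,col in((0,22,(0,0,255)),(12,22,(0,255,0)),(12,7,(255,0,0)),(100,7,(255,0,0)),(190,7,(255,0,255))):
        P=o+d*z+r*(np.cos(t)*e1+np.sin(t)*e2)
        cv2.polylines(c,[((proj(cam,P)-[x0,y0]+.5)*k).astype(np.int32)],True,col,1,cv2.LINE_AA)
    cv2.polylines(c,[((proj(cam,[o,o+190*d])-[x0,y0]+.5)*k).astype(np.int32)],True,(0,255,255),1,cv2.LINE_AA)
    cv2.imwrite(out,c);print("hub",o,"tip",o+190*d)
E
python3 -c "
from sh import *
shaft_ov('s9','pics/o1.png',(578.5,-48.6,149.6),1,160,(300,150,370,240),6)
shaft_ov('s9','pics/o2.png',(578.5,-48.6,149.6),6,160,(300,150,370,240),6)
a=cv2.imread('pics/o1.png');b=cv2.imread('pics/o2.png');cv2.imwrite('pics/o12.png',np.hstack([a,b])[:540,:840][:, :800])
"
```

```text
hub [580.6  62.5  34.5] tip [578.1 -69.4 171.2]
hub [580.4  52.1  25.3] tip [578.1 -67.5 172.9]
```

View pics/o12.png

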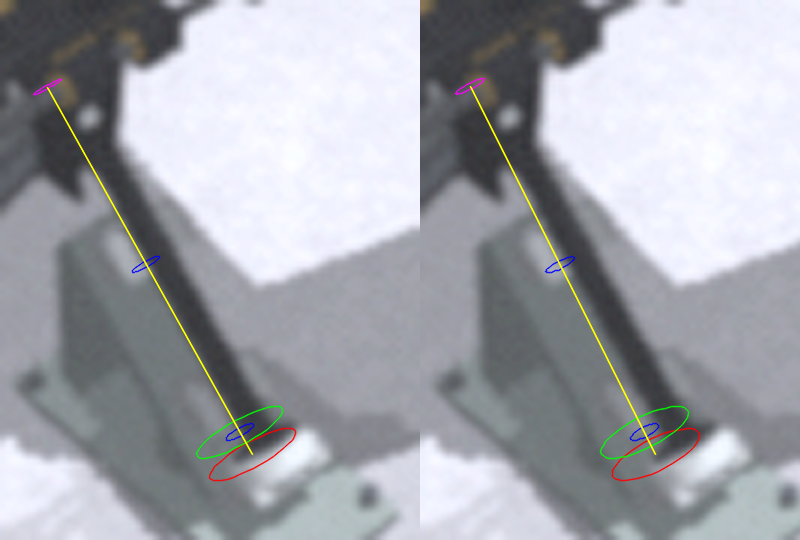

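Call:
{"op": "drive_tool", "data": {
  "commands": [
    {"dx": 0, "dy": 0, "dz": 0, "yaw": 0},
    {"dx": 0, "dy": 0, "dz": 0, "yaw": 0},
    {"dx": 0, "dy": 0, "dz": 0, "yaw": 0},
    {"dx": 0, "dy": 0, "dz": 0, "yaw": 0}
  ],
  "grip": 0.5
}}

```text
t: 10.13
eef_pos: [578.2, -47.9, 130.4]
tcp_rot: [-3.141, -0.0, 1.551]
ft_force: [0.0, -0.1, -0.6]
opening: 0.366
```

```bash
python3 -c "
from look import *
look('10',(290,120,380,240),(290,190,380,260),4.3)
grid('pics/s10.png','pics/s10g.png',300,150,370,240,8)"
```

```text
10.13 [578.23 -47.9  130.4 ] [-179.99   -0.01   88.89] 0.36581647277278384 [ 0.03 -0.09 -0.63]
```

View pics/s10g.png

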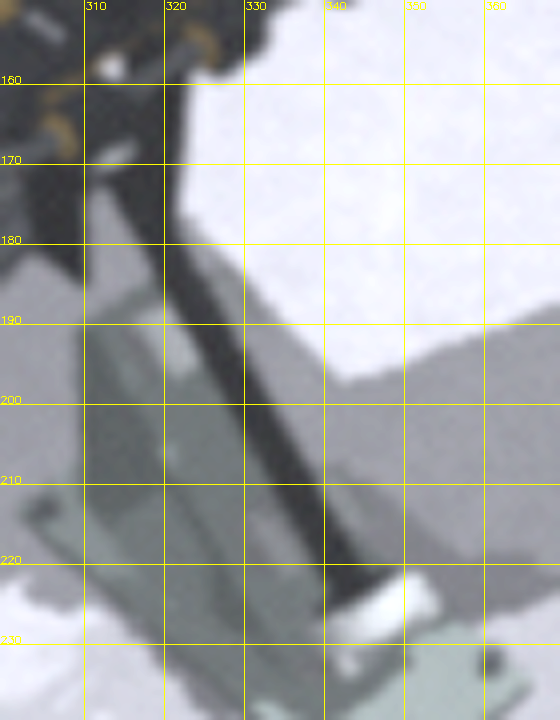

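Call:
{"op": "drive_tool", "data": {
  "commands": [
    {"dx": 0, "dy": 0, "dz": 20, "yaw": 0},
    {"dx": 0, "dy": 0, "dz": 30, "yaw": 0},
    {"dx": 0, "dy": -10, "dz": 35, "yaw": 0},
    {"dx": 0, "dy": -40, "dz": 0, "yaw": 0},
    {"dx": 0, "dy": -40, "dz": 0, "yaw": 0}
  ]
}}

```text
t: 10.65
eef_pos: [579.0, -138.1, 218.0]
tcp_rot: [3.137, 0.001, 1.555]
ft_force: [0.1, 0.1, 0.3]
opening: 0.498
```

Call:
{"op": "drive_tool", "data": {
  "commands": [
    {"dx": 0, "dy": -40, "dz": 0, "yaw": 0},
    {"dx": 0, "dy": -20, "dz": 0, "yaw": 0}
  ]
}}

```text
t: 10.82
eef_pos: [578.0, -201.6, 215.8]
tcp_rot: [3.141, 0.001, 1.55]
ft_force: [-0.6, 0.4, 0.2]
opening: 0.501
```

```bash
python3 -c "
from sh import *
look('11',(295,150,375,250),(285,200,365,260),4.8)
print(env.place_of('shaft','scene')[:3],env.place_of('shaft_tip','scene')[:3],env.place_of('shaft','top')[:3],env.place_of('shaft_tip','top')[:3])
w=(295,150,375,250)
hub=np.array([578.3,77.5,35]); d=np.array([-.0208*.7071,-.7071,.7071])
shaft_ov('s11','pics/o3.png',hub+160*d,0,160,w,4.8)
shaft_ov('t11','pics/o4.png',hub+160*d,0,160,(285,200,365,260),4.8,cam='top')
a=cv2.imread('pics/o3.png');b=cv2.imread('pics/o4.png');b=cv2.copyMakeBorder(b,0,a.shape[0]-b.shape[0],0,0,cv2.BORDER_CONSTANT);cv2.imwrite('pics/o34.png',np.hstack([a,b]))
"
```

```text
10.82 [ 578.02 -201.62  215.83] [179.95   0.05  88.8 ] 0.500572254409122 [-0.6   0.4   0.22]
[{'pixel': [347.0, 227.2], 'conf': 0.92}, {'pixel': [378.4, 290.4], 'conf': 0.89}, {'pixel': [311.0, 167.4], 'conf': 0.24}] [{'pixel': [314.4, 166.4], 'conf': 0.95}, {'pixel': [385.2, 246.8], 'conf': 0.85}] [{'pixel': [304.3, 228.6], 'conf': 0.92}, {'pixel': [237.1, 200.8], 'conf': 0.7}] [{'pixel': [355.8, 228.7], 'conf': 0.8}, {'pixel': [223.2, 193.2], 'conf': 0.53}]
hub [578.12  77.48  35.  ] tip [575.54 -56.85 169.35]
hub [578.12  77.48  35.  ] tip [575.54 -56.85 169.35]
```

View pics/v11.png

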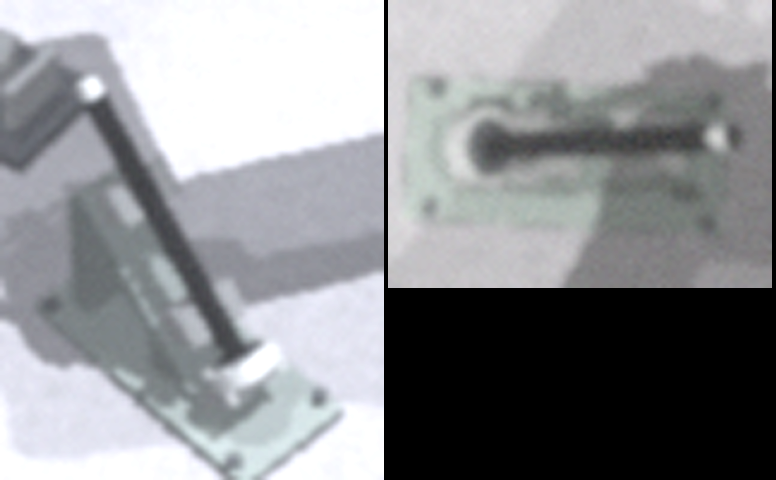

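View pics/o34.png

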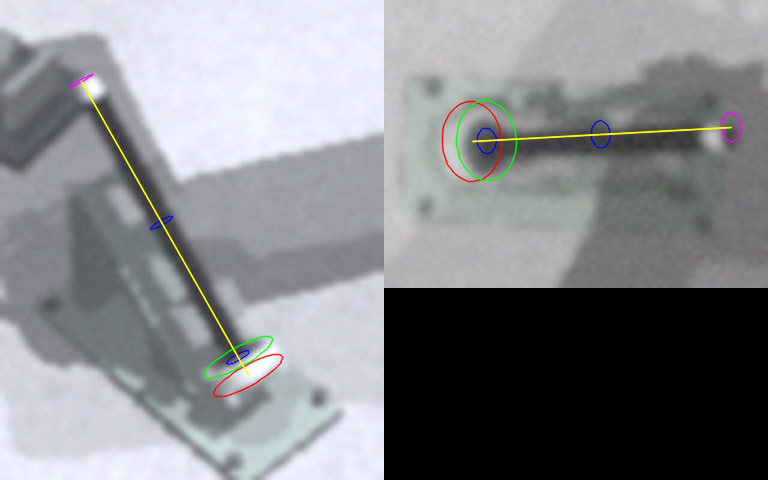

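```bash
python3 -c "
from sh import *
np.set_printoptions(precision=1,suppress=True)
for s,t in (((314.4,166.4),(355.8,228.7)),((314,167.5),(354,228.5))):
    print('tip',*tri(s,t))
for s,t in (((347,227.2),(304.3,228.6)),):
    print('hub',*tri(s,t))
for tip in ([574,-54,171],[574,-50,173],[574,-46,175],[574,-57,169]): print(tip,proj('scene',[tip]),proj('top',[tip]))
grid('pics/t11.png','pics/t11g.png',290,205,365,250,10)
grid('pics/s11.png','pics/s11g.png',300,155,370,240,8)
"
```

```text
tip [568.7 -54.  166.9] 1.747951178168375
tip [570.4 -51.2 165.7] 1.8313619384974957
hub [577.4  75.9  35.5] 5.604632405683635
[574, -54, 171] [[312.6 166.2]] [[355.6 226.5]]
[574, -50, 173] [[313.6 166.4]] [[354.  226.4]]
[574, -46, 175] [[314.6 166.6]] [[352.3 226.3]]
[574, -57, 169] [[311.8 166.2]] [[356.9 226.6]]
```

View pics/t11g.png

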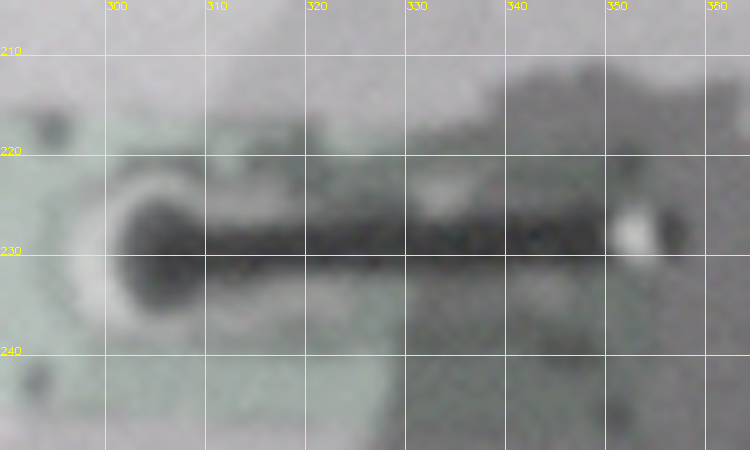

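View pics/s11g.png

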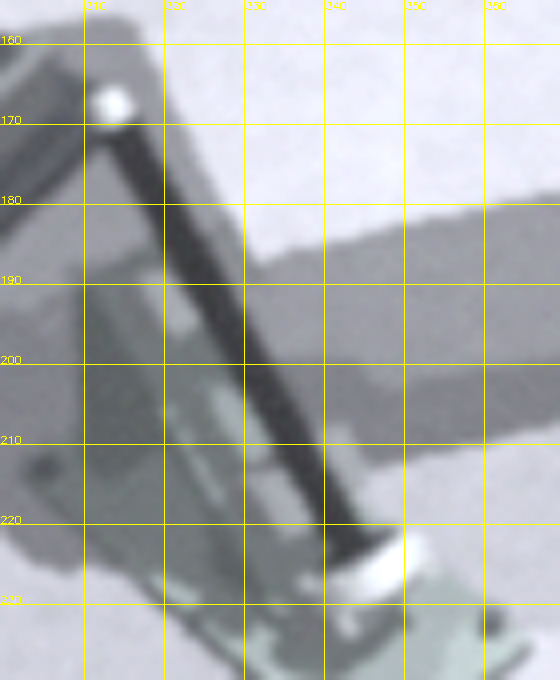

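Call:
{"op": "drive_tool", "data": {
  "commands": [
    {"dx": 0, "dy": 37, "dz": 0, "yaw": 0},
    {"dx": 0, "dy": 37, "dz": 0, "yaw": 0},
    {"dx": 0, "dy": 37, "dz": 0, "yaw": 0},
    {"dx": 0, "dy": 37, "dz": 0, "yaw": 0},
    {"dx": 0, "dy": 37, "dz": 0, "yaw": 0}
  ]
}}

```text
t: 11.53
eef_pos: [577.7, -10.0, 215.9]
tcp_rot: [3.141, -0.0, 1.553]
ft_force: [0.2, 0.0, -0.2]
opening: 0.502
```

Call:
{"op": "drive_tool", "data": {
  "commands": [
    {"dx": -1, "dy": 37, "dz": 0, "yaw": 0},
    {"dx": 0, "dy": 0, "dz": -30, "yaw": 0},
    {"dx": 0, "dy": 0, "dz": -30, "yaw": 0},
    {"dx": 0, "dy": 0, "dz": -20, "yaw": 0}
  ],
  "grip": 0.45
}}

```text
t: 11.87
eef_pos: [576.1, 26.4, 134.0]
tcp_rot: [-3.141, -0.0, 1.555]
ft_force: [0.6, 0.2, -0.2]
opening: 0.448
```

```bash
python3 -c "
from look import *
look('12',(290,120,380,240),(290,190,380,260),4.3)
grid('pics/s12.png','pics/s12g.png',300,150,370,240,8)"
```

```text
11.87 [576.13  26.43 133.96] [-179.95   -0.     89.09] 0.44847389971382856 [ 0.56  0.24 -0.24]
```

View pics/s12g.png

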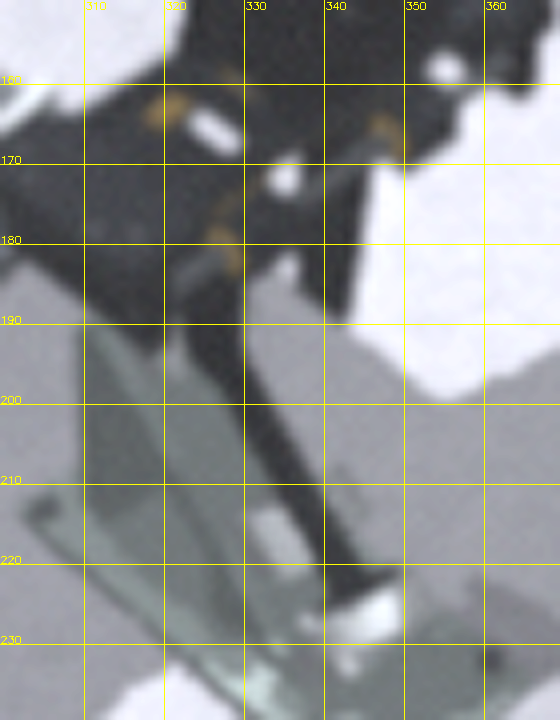

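Call:
{"op": "drive_tool", "data": {
  "commands": [
    {"dx": 1, "dy": -6, "dz": -10, "yaw": -0.2},
    {"dx": 0, "dy": 0, "dz": -15, "yaw": 0},
    {"dx": 0, "dy": 0, "dz": -15, "yaw": 0},
    {"dx": 0, "dy": 0, "dz": -10, "yaw": 0},
    {"dx": 0, "dy": 0, "dz": -8, "yaw": 0}
  ]
}}

```text
t: 12.38
eef_pos: [578.6, 17.8, 77.6]
tcp_rot: [3.141, 0.0, 1.548]
ft_force: [-0.4, 0.4, -0.0]
opening: 0.451
```

Call:
{"op": "drive_tool", "data": {
  "commands": [
    {"dx": 0, "dy": 0, "dz": -3, "yaw": 0},
    {"dx": 0, "dy": 0, "dz": 0, "yaw": 0}
  ]
}}

```text
t: 12.55
eef_pos: [578.3, 17.9, 74.5]
tcp_rot: [-3.141, 0.0, 1.548]
ft_force: [0.8, -0.3, 0.2]
opening: 0.451
```

Call:
{"op": "drive_tool", "data": {
  "commands": [
    {"dx": 0, "dy": 0, "dz": 0, "yaw": 0},
    {"dx": 0, "dy": 0, "dz": 0, "yaw": 0},
    {"dx": 0, "dy": 0, "dz": 0, "yaw": 0},
    {"dx": 0, "dy": 0, "dz": 0, "yaw": 0},
    {"dx": 0, "dy": 0, "dz": 0, "yaw": 0}
  ],
  "grip": 0
}}

```text
t: 12.97
eef_pos: [575.0, 18.1, 74.8]
tcp_rot: [-3.134, -0.0, 1.548]
ft_force: [-27.2, -2.0, 22.1]
opening: 0.155
```

```bash
python3 -c "
from look import *
look('13',(290,120,380,240),(290,190,380,260),4.3)
grid('pics/s13.png','pics/s13g.png',300,150,370,240,8)"
```

```text
12.97 [575.02  18.06  74.79] [-179.57   -0.     88.7 ] 0.1552029120255171 [-27.18  -2.05  22.09]
```

View pics/s13g.png

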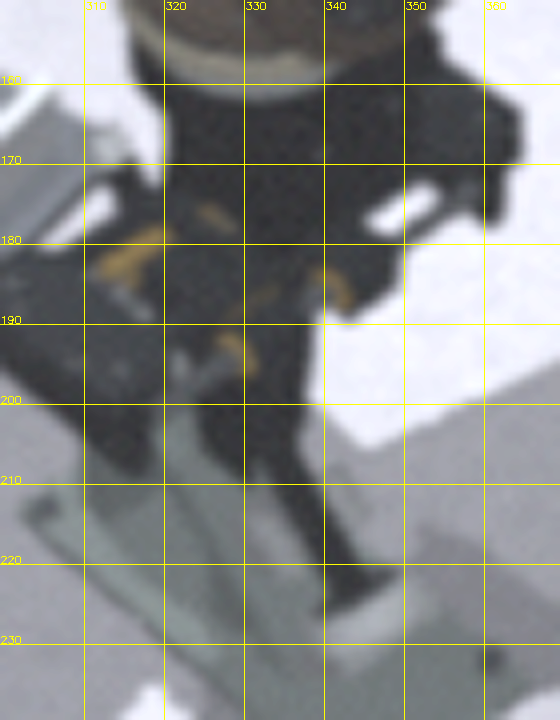

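Call:
{"op": "drive_tool", "data": {
  "commands": [
    {"dx": -3, "dy": 0, "dz": 0, "yaw": 0},
    {"dx": -1, "dy": 0, "dz": 0, "yaw": 0},
    {"dx": 0, "dy": 0, "dz": 0, "yaw": 0}
  ]
}}

```text
t: 13.32
eef_pos: [574.3, 18.0, 74.9]
tcp_rot: [3.141, -0.0, 1.548]
ft_force: [-1.9, 1.7, 3.6]
opening: 0.142
```

Call:
{"op": "drive_tool", "data": {
  "commands": [
    {"dx": 0, "dy": 1, "dz": -1, "yaw": 0},
    {"dx": 0, "dy": 0, "dz": 0, "yaw": 0}
  ]
}}

```text
t: 13.48
eef_pos: [574.3, 18.1, 74.8]
tcp_rot: [3.141, 0.001, 1.548]
ft_force: [-6.8, -6.1, 15.6]
opening: 0.142
```

Call:
{"op": "drive_tool", "data": {
  "commands": [
    {"dx": 0, "dy": 1, "dz": -1, "yaw": 0},
    {"dx": 0, "dy": 0, "dz": 0, "yaw": 0}
  ]
}}

```text
t: 13.65
eef_pos: [574.4, 18.5, 74.7]
tcp_rot: [3.141, 0.002, 1.548]
ft_force: [-10.6, -12.6, 24.3]
opening: 0.141
```

Call:
{"op": "drive_tool", "data": {
  "commands": [
    {"dx": 0, "dy": -1, "dz": 1, "yaw": 0},
    {"dx": 0, "dy": 0, "dz": 0, "yaw": 0}
  ]
}}

```text
t: 13.82
eef_pos: [574.3, 18.4, 74.7]
tcp_rot: [3.141, 0.001, 1.548]
ft_force: [-5.1, -3.2, 12.7]
opening: 0.141
```

Call:
{"op": "drive_tool", "data": {
  "commands": [
    {"dx": 0, "dy": 0, "dz": 0, "yaw": 0},
    {"dx": 0, "dy": 0, "dz": 0, "yaw": 0},
    {"dx": 0, "dy": 0, "dz": 0, "yaw": 0},
    {"dx": 0, "dy": 0, "dz": 0, "yaw": 0},
    {"dx": 0, "dy": 0, "dz": 0, "yaw": 0}
  ],
  "grip": 0.4
}}

```text
t: 14.23
eef_pos: [574.3, 19.0, 73.5]
tcp_rot: [-3.142, 0.0, 1.548]
ft_force: [-0.6, 0.3, -0.3]
opening: 0.391
```

Call:
{"op": "drive_tool", "data": {
  "commands": [
    {"dx": 0, "dy": 0, "dz": 0, "yaw": 0},
    {"dx": 0, "dy": 0, "dz": 0, "yaw": 0},
    {"dx": 0, "dy": 0, "dz": 0, "yaw": 0},
    {"dx": 0, "dy": 0, "dz": 0, "yaw": 0},
    {"dx": 0, "dy": 0, "dz": 0, "yaw": 0}
  ]
}}

```text
t: 14.65
eef_pos: [574.2, 19.0, 73.6]
tcp_rot: [3.142, 0.0, 1.548]
ft_force: [-0.8, -0.2, -0.4]
opening: 0.4
```

```bash
python3 -c "
from look import *
look('14',(290,120,380,240),(290,190,380,260),4.3)
grid('pics/s14.png','pics/s14g.png',300,150,370,240,8)"
```

```text
14.65 [574.23  18.98  73.63] [180.     0.    88.69] 0.39976970328225714 [-0.8  -0.22 -0.39]
```

View pics/s14g.png

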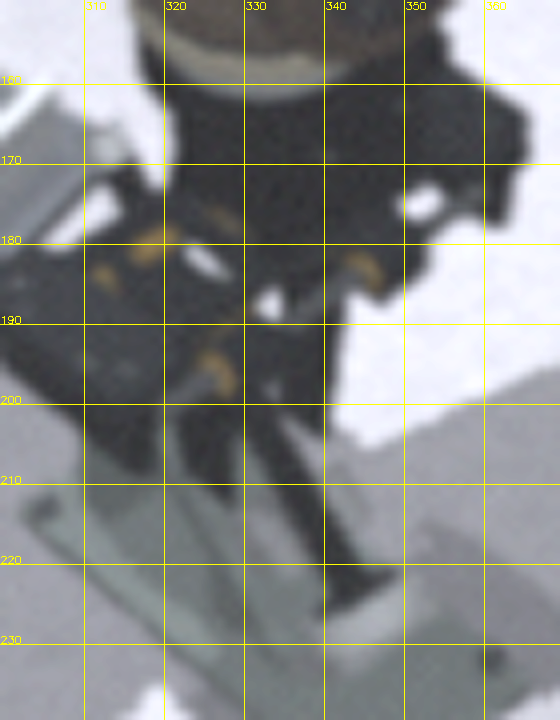

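Seated: pushing downslope another 2 mm only raised the force (to about 27 N) without moving it, and after release the shaft stays put (hub at scene (345,225)). Next I regrasp near s = 79 mm and lift square to the slope.

Call:
{"op": "drive_tool", "data": {
  "commands": [
    {"dx": 0, "dy": 2, "dz": -2, "yaw": 0},
    {"dx": 0, "dy": 0, "dz": 0, "yaw": 0}
  ]
}}

```text
t: 14.92
eef_pos: [574.1, 21.2, 71.4]
tcp_rot: [-3.141, -0.0, 1.548]
ft_force: [-0.5, 0.3, -0.3]
opening: 0.399
```

Call:
{"op": "drive_tool", "data": {
  "commands": [
    {"dx": 0, "dy": 0, "dz": 0, "yaw": 0},
    {"dx": 0, "dy": 0, "dz": 0, "yaw": 0},
    {"dx": 0, "dy": 0, "dz": 0, "yaw": 0},
    {"dx": 0, "dy": 0, "dz": 0, "yaw": 0},
    {"dx": 0, "dy": 0, "dz": 0, "yaw": 0}
  ],
  "grip": 0
}}

```text
t: 15.33
eef_pos: [574.4, 21.0, 71.7]
tcp_rot: [3.141, -0.0, 1.548]
ft_force: [0.7, 0.3, -0.5]
opening: 0.139
```

Call:
{"op": "drive_tool", "data": {
  "commands": [
    {"dx": 0, "dy": 0, "dz": 0, "yaw": 0},
    {"dx": 0, "dy": 0, "dz": 0, "yaw": 0},
    {"dx": 0, "dy": 2, "dz": 2, "yaw": 0},
    {"dx": 0, "dy": 4, "dz": 4, "yaw": 0}
  ]
}}

```text
t: 15.67
eef_pos: [573.9, 26.7, 77.5]
tcp_rot: [-3.141, 0.0, 1.548]
ft_force: [-0.1, -1.7, -0.2]
opening: 0.139
```

Call:
{"op": "drive_tool", "data": {
  "commands": [
    {"dx": 0, "dy": 10, "dz": 10, "yaw": 0},
    {"dx": 0, "dy": 10, "dz": 10, "yaw": 0},
    {"dx": 0, "dy": 10, "dz": 10, "yaw": 0},
    {"dx": 0, "dy": 10, "dz": 20, "yaw": 0},
    {"dx": 0, "dy": 0, "dz": 20, "yaw": 0}
  ]
}}

```text
t: 16.08
eef_pos: [573.8, 69.6, 149.1]
tcp_rot: [-3.141, -0.0, 1.55]
ft_force: [0.1, -0.6, -1.1]
opening: 0.143
```

Call:
{"op": "drive_tool", "data": {
  "commands": [
    {"dx": 0, "dy": 0, "dz": 0, "yaw": 0}
  ]
}}

```text
t: 16.17
eef_pos: [575.5, 68.8, 152.0]
tcp_rot: [3.136, -0.0, 1.55]
ft_force: [0.8, -1.0, -1.2]
opening: 0.136
```

```bash
python3 -c "
from look import *
s=look('15',(290,110,390,240),(290,190,380,260),4.3)
g=s['eef_pos']+[0,0,19]; print(g)
from sh import shaft_ov
shaft_ov('s15','pics/o15.png',g,0,79,(290,110,390,240),5)
"
```

```text
16.17 [575.54  68.76 152.04] [179.66  -0.02  88.79] 0.13594229838823502 [ 0.79 -1.02 -1.18]
[575.54  68.76 171.04]
hub [576.61 124.62 115.18] tip [574.03  -9.71 249.53]
```

View pics/o15.png

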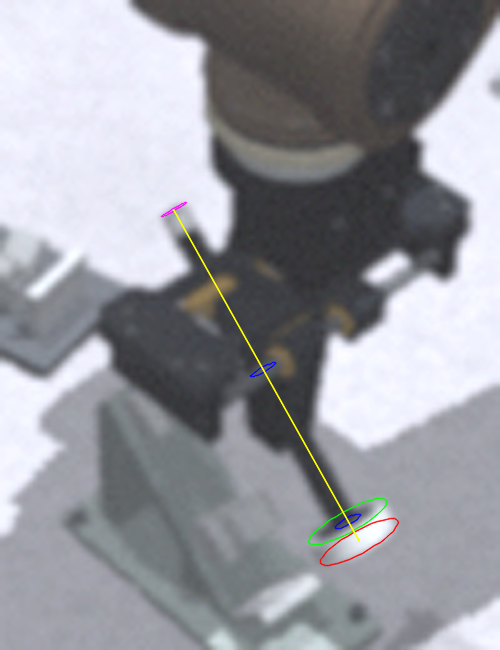

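Call:
{"op": "drive_tool", "data": {
  "commands": [
    {"dx": 30, "dy": 0, "dz": 0, "yaw": 0},
    {"dx": 38, "dy": -5, "dz": 0, "yaw": 0},
    {"dx": 38, "dy": -10, "dz": 0, "yaw": 0},
    {"dx": 10, "dy": -35, "dz": 0, "yaw": 1},
    {"dx": 0, "dy": -38, "dz": 0, "yaw": 1.5}
  ]
}}

```text
t: 16.68
eef_pos: [691.9, -20.5, 145.6]
tcp_rot: [-3.141, -0.0, 1.595]
ft_force: [0.2, -0.0, -2.2]
opening: 0.143
```

Call:
{"op": "drive_tool", "data": {
  "commands": [
    {"dx": 0, "dy": -38, "dz": 0, "yaw": 1.5},
    {"dx": 0, "dy": -38, "dz": 0, "yaw": 1.5},
    {"dx": 0, "dy": -38, "dz": 0, "yaw": 1.5},
    {"dx": 0, "dy": -38, "dz": -5, "yaw": 1.5},
    {"dx": 0, "dy": -35, "dz": -15, "yaw": 1.5}
  ]
}}

```text
t: 17.1
eef_pos: [690.4, -210.2, 128.3]
tcp_rot: [3.14, 0.001, 1.723]
ft_force: [1.1, -0.6, -0.7]
opening: 0.14
```

Call:
{"op": "drive_tool", "data": {
  "commands": [
    {"dx": 0, "dy": -30, "dz": -20, "yaw": 1.5},
    {"dx": 0, "dy": -20, "dz": -20, "yaw": 0},
    {"dx": 0, "dy": 0, "dz": -15, "yaw": 0},
    {"dx": 0, "dy": 0, "dz": 0, "yaw": 0},
    {"dx": 0, "dy": 0, "dz": 0, "yaw": 0}
  ]
}}

```text
t: 17.52
eef_pos: [689.6, -257.5, 71.1]
tcp_rot: [-3.139, -0.002, 1.748]
ft_force: [0.6, 0.3, -0.4]
opening: 0.141
```

```bash
python3 -c "
from look import *
s=look('16',(190,70,330,230),(290,190,380,260),4.3)
g=s['eef_pos']+[0,0,19]; print(g)
from sh import shaft_ov
shaft_ov('s16','pics/o16.png',g,0,79,(190,70,330,230),4.5,yaw=-79.4)
"
```

```text
17.52 [ 689.56 -257.5    71.1 ] [-179.86   -0.11  100.17] 0.14069724276728457 [ 0.63  0.26 -0.44]
[ 689.56 -257.5    90.1 ]
hub [ 679.28 -202.59   34.24] tip [ 704.   -334.65  168.59]
```

View pics/o16.png

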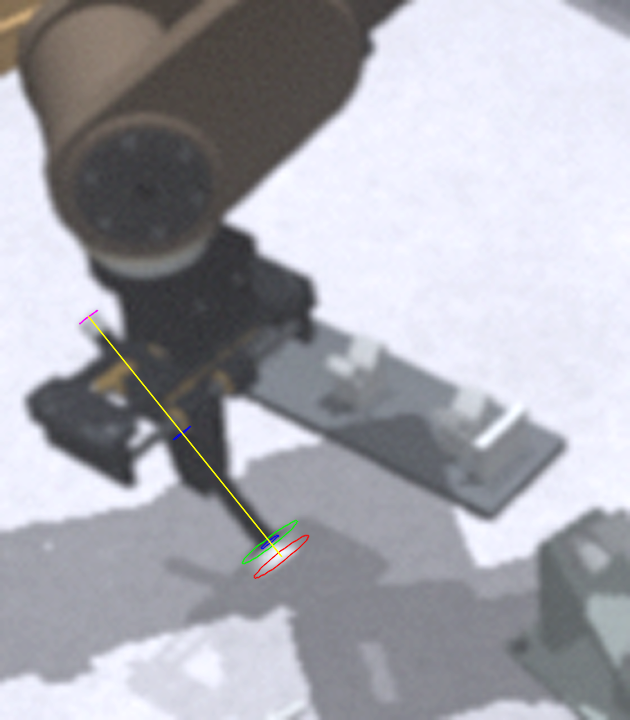

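Call:
{"op": "drive_tool", "data": {
  "commands": [
    {"dx": 0, "dy": 0, "dz": -10, "yaw": 0},
    {"dx": 0, "dy": 0, "dz": -8, "yaw": 0},
    {"dx": 1, "dy": -6, "dz": -4.5, "yaw": 0},
    {"dx": 1, "dy": -6, "dz": -4.5, "yaw": 0},
    {"dx": 1, "dy": -6, "dz": -4.5, "yaw": 0}
  ]
}}

```text
t: 18.03
eef_pos: [693.5, -276.3, 41.0]
tcp_rot: [3.141, -0.0, 1.749]
ft_force: [-0.6, 1.7, 2.0]
opening: 0.137
```

```bash
python3 -c "
from look import *
s=look('17',(190,70,330,230),(290,190,380,260),4.3)
g=s['eef_pos']+[0,0,19]; print(g)
from sh import shaft_ov
shaft_ov('s17','pics/o17.png',g,-13,79,(190,70,330,230),4.5,yaw=-79.6)
"
```

```text
18.03 [ 693.54 -276.29   41.05] [179.98  -0.01 100.2 ] 0.13720375636429988 [-0.55  1.66  2.  ]
[ 693.54 -276.29   60.05]
hub [ 681.45 -210.4    18.19] tip [ 710.54 -368.88  118.87]
```

View pics/o17.png

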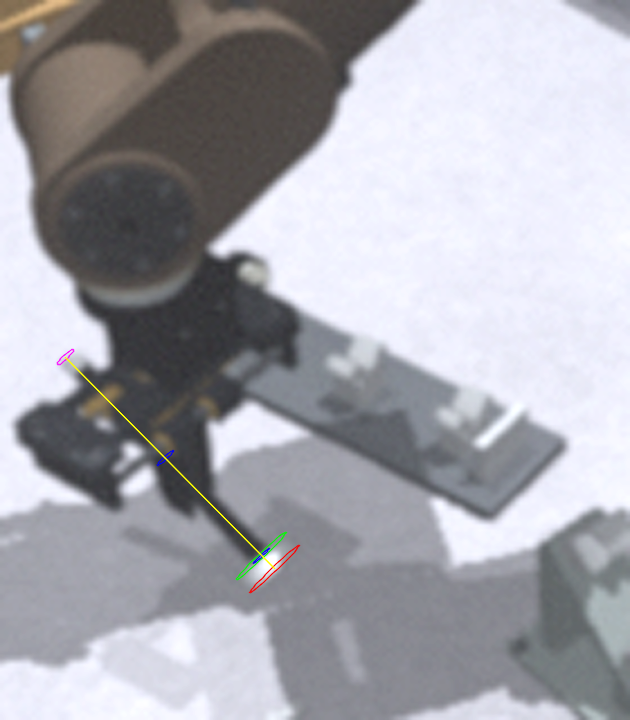

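Levelling works at about 2 N. The overlay at 32° matches the picture, so I continue to about 4°.

Call:
{"op": "drive_tool", "data": {
  "commands": [
    {"dx": 1, "dy": -5, "dz": -5, "yaw": 0},
    {"dx": 1, "dy": -5, "dz": -5, "yaw": 0},
    {"dx": 0.5, "dy": -4, "dz": -5, "yaw": 0},
    {"dx": 0.5, "dy": -3, "dz": -5, "yaw": 0}
  ]
}}

```text
t: 18.47
eef_pos: [696.5, -294.2, 21.0]
tcp_rot: [3.141, 0.001, 1.748]
ft_force: [1.4, -3.4, 4.9]
opening: 0.141
```

Call:
{"op": "drive_tool", "data": {
  "commands": [
    {"dx": 0.5, "dy": -3, "dz": -5, "yaw": 0},
    {"dx": 0, "dy": -2, "dz": -4, "yaw": 0},
    {"dx": 0, "dy": -1, "dz": -3, "yaw": 0},
    {"dx": 0, "dy": 0, "dz": 0, "yaw": 0}
  ]
}}

```text
t: 18.8
eef_pos: [696.3, -299.2, 8.2]
tcp_rot: [-3.141, -0.001, 1.748]
ft_force: [1.1, -1.6, 2.8]
opening: 0.137
```

```bash
python3 -c "
from look import *
s=look('18',(190,70,330,230),(290,190,380,260),4.3)
g=s['eef_pos']+[0,0,19]; print(g)
from sh import shaft_ov
shaft_ov('s18','pics/o18.png',g,-41,79,(190,70,330,230),4.5,yaw=-79.7)
"
```

```text
18.8 [ 696.33 -299.24    8.2 ] [-179.95   -0.03  100.18] 0.13734406457528428 [ 1.08 -1.57  2.8 ]
[ 696.33 -299.24   27.2 ]
hub [ 682.24 -221.7    21.69] tip [ 716.13 -408.18   34.95]
```

View pics/o18.png

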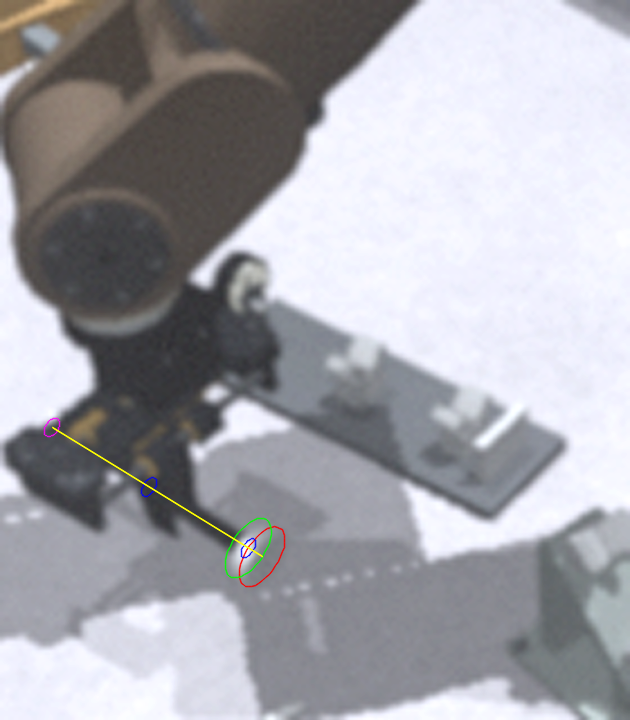

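Call:
{"op": "drive_tool", "data": {
  "commands": [
    {"dx": 0, "dy": 0, "dz": 10, "yaw": 0},
    {"dx": 0, "dy": 0, "dz": 25, "yaw": 0},
    {"dx": 0, "dy": 0, "dz": 35, "yaw": 0},
    {"dx": 0, "dy": 0, "dz": 35, "yaw": 0.2},
    {"dx": -20, "dy": 4, "dz": 0, "yaw": 0.2}
  ]
}}

```text
t: 19.32
eef_pos: [680.8, -295.9, 122.0]
tcp_rot: [3.133, 0.007, 1.757]
ft_force: [0.3, -1.0, 0.0]
opening: 0.14
```

Call:
{"op": "drive_tool", "data": {
  "commands": [
    {"dx": -30, "dy": 5, "dz": 0, "yaw": 0},
    {"dx": -30, "dy": 5, "dz": 0, "yaw": 0},
    {"dx": -30, "dy": 5, "dz": 0, "yaw": 0},
    {"dx": -30, "dy": 5, "dz": 0, "yaw": 0},
    {"dx": -30, "dy": 5, "dz": 0, "yaw": 0}
  ]
}}

```text
t: 19.73
eef_pos: [525.0, -268.9, 114.7]
tcp_rot: [-3.141, -0.0, 1.756]
ft_force: [0.4, -0.8, -0.6]
opening: 0.141
```

Call:
{"op": "drive_tool", "data": {
  "commands": [
    {"dx": -9, "dy": 0, "dz": 0, "yaw": 0},
    {"dx": 0, "dy": 0, "dz": 0, "yaw": 0},
    {"dx": 0, "dy": 0, "dz": 0, "yaw": 0}
  ]
}}

```text
t: 19.98
eef_pos: [518.3, -270.2, 114.9]
tcp_rot: [3.141, 0.001, 1.755]
ft_force: [0.8, -0.9, -1.3]
opening: 0.138
```

```bash
python3 -c "
from look import *
s=look('19',(210,70,340,200),(380,190,510,300),4)
g=s['eef_pos']+[0,0,19]; print(g)
from sh import shaft_ov
shaft_ov('s19','pics/o19.png',g,-41,79,(210,70,340,200),4.6,yaw=-79.5)
shaft_ov('t19','pics/o19t.png',g,-41,79,(380,190,510,300),4.6,yaw=-79.5,cam='top')
"
```

```text
19.98 [ 518.32 -270.19  114.92] [179.94   0.04 100.57] 0.13759091420274386 [ 0.82 -0.88 -1.26]
[ 518.32 -270.19  133.92]
hub [ 503.96 -192.7   128.41] tip [ 538.5  -379.07  141.67]
hub [ 503.96 -192.7   128.41] tip [ 538.5  -379.07  141.67]
```

View pics/o19.png

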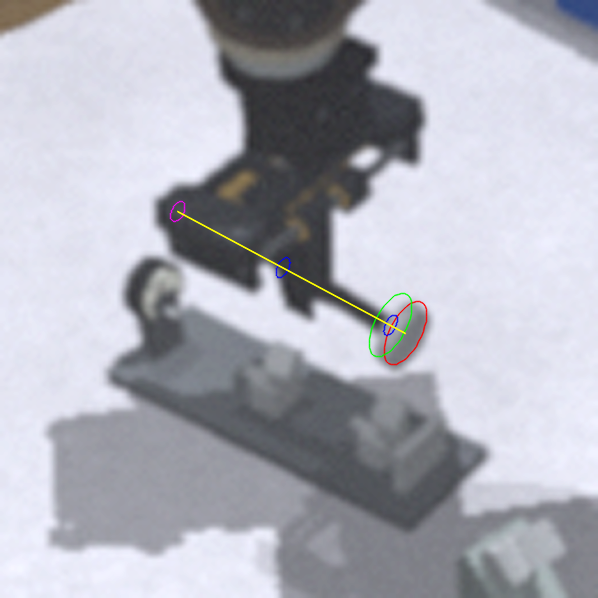

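View pics/o19t.png

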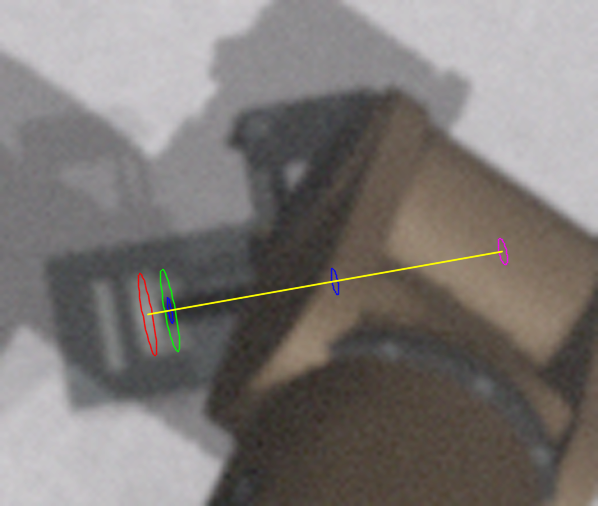

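Call:
{"op": "drive_tool", "data": {
  "commands": [
    {"dx": -1, "dy": -0.5, "dz": -15, "yaw": 0},
    {"dx": 0, "dy": 0, "dz": -20, "yaw": 0},
    {"dx": 0, "dy": 0, "dz": -15, "yaw": 0},
    {"dx": 0, "dy": 0, "dz": -7, "yaw": 0},
    {"dx": 0, "dy": 0, "dz": 0, "yaw": 0}
  ]
}}

```text
t: 20.5
eef_pos: [516.8, -270.2, 55.5]
tcp_rot: [-3.14, -0.002, 1.756]
ft_force: [-1.0, -0.2, -1.2]
opening: 0.141
```

```bash
python3 -c "
from look import *
s=look('20',(255,110,335,190),(385,230,425,280),5)
g=s['eef_pos']+[0,0,19]; print(g)
grid('pics/s20.png','pics/s20g.png',265,125,325,190,9)
grid('pics/t20.png','pics/t20g.png',385,225,435,285,9)
a=cv2.imread('pics/s20g.png');b=cv2.imread('pics/t20g.png');h=min(a.shape[0],b.shape[0]);cv2.imwrite('pics/x20.png',np.hstack([a[:h],b[:h]])[:, :990][:,:])
im=cv2.imread('pics/x20.png');cv2.imwrite('pics/x20.png',cv2.resize(im,None,fx=.8,fy=.8))
np.set_printoptions(precision=1,suppress=True)
d=np.array([.1832*.9976,-.983*.9976,.07]);o=g-79*d;print('hub',o,proj('scene',[o,o+12*d]),proj('top',[o,o+12*d]))
"
```

```text
20.5 [ 516.85 -270.16   55.49] [-179.9    -0.1   100.62] 0.14113423796097677 [-1.   -0.23 -1.24]
[ 516.85 -270.16   74.49]
hub [ 502.4 -192.7   69. ] [[299.1 157. ]
 [295.9 155.2]] [[407.3 259.1]
 [411.9 258.3]]
```

View pics/x20.png

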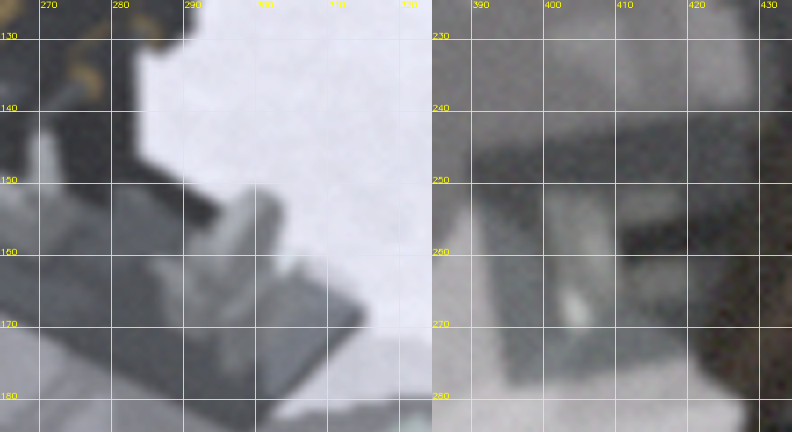

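Call:
{"op": "drive_tool", "data": {
  "commands": [
    {"dx": 0.5, "dy": -0.5, "dz": -3, "yaw": 0},
    {"dx": 0, "dy": 0, "dz": -3, "yaw": 0},
    {"dx": 0, "dy": 0, "dz": -2, "yaw": 0}
  ]
}}

```text
t: 20.85
eef_pos: [517.5, -271.2, 49.4]
tcp_rot: [3.141, 0.001, 1.756]
ft_force: [0.1, 0.2, -1.4]
opening: 0.141
```

Call:
{"op": "drive_tool", "data": {
  "commands": [
    {"dx": 0, "dy": 0, "dz": -2, "yaw": 0},
    {"dx": 0, "dy": 0, "dz": -2, "yaw": 0}
  ]
}}

```text
t: 21.02
eef_pos: [517.7, -271.6, 45.5]
tcp_rot: [3.14, 0.001, 1.756]
ft_force: [0.1, -6.1, 2.9]
opening: 0.141
```

Call:
{"op": "drive_tool", "data": {
  "commands": [
    {"dx": 0, "dy": 0, "dz": -2, "yaw": 0},
    {"dx": 0, "dy": 0, "dz": -2, "yaw": 0}
  ]
}}

```text
t: 21.18
eef_pos: [518.1, -272.3, 41.8]
tcp_rot: [3.139, 0.003, 1.756]
ft_force: [0.7, -7.6, 4.3]
opening: 0.139
```

Call:
{"op": "drive_tool", "data": {
  "commands": [
    {"dx": 0, "dy": -1.5, "dz": 0, "yaw": 0},
    {"dx": 0, "dy": 0, "dz": 0, "yaw": 0}
  ]
}}

```text
t: 21.35
eef_pos: [517.0, -272.6, 41.0]
tcp_rot: [-3.141, -0.0, 1.755]
ft_force: [0.8, 0.0, -1.5]
opening: 0.137
```

Call:
{"op": "drive_tool", "data": {
  "commands": [
    {"dx": 0, "dy": 0, "dz": -2, "yaw": 0},
    {"dx": 0, "dy": 0, "dz": -2, "yaw": 0}
  ]
}}

```text
t: 21.52
eef_pos: [517.4, -272.8, 37.2]
tcp_rot: [3.141, 0.001, 1.756]
ft_force: [0.3, -2.5, -0.1]
opening: 0.138
```

```bash
python3 -c "
from look import *
s=look('21',(255,110,335,190),(385,230,425,280),5)
grid('pics/s21.png','pics/s21g.png',265,125,325,190,9)
grid('pics/t21.png','pics/t21g.png',385,225,435,285,9)
a=cv2.imread('pics/s21g.png');b=cv2.imread('pics/t21g.png');h=min(a.shape[0],b.shape[0]);im=np.hstack([a[:h],b[:h]])
cv2.imwrite('pics/x21.png',cv2.resize(im,None,fx=.8,fy=.8))
"
```

```text
21.52 [ 517.41 -272.78   37.23] [179.97   0.04 100.59] 0.1383233377953663 [ 0.33 -2.53 -0.1 ]
```

View pics/x21.png

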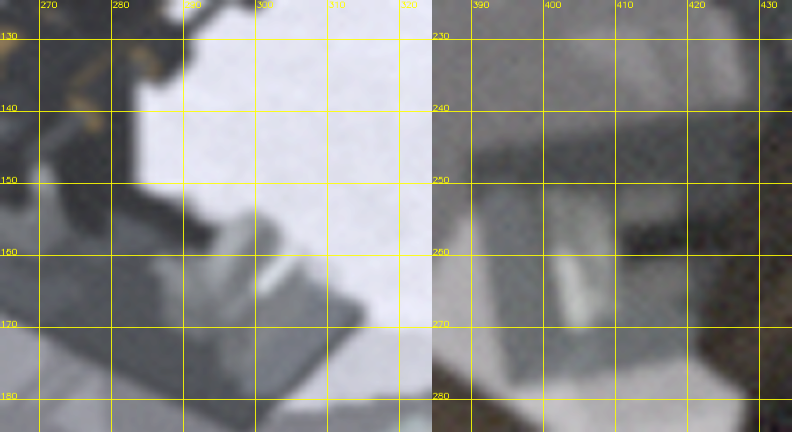

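Call:
{"op": "drive_tool", "data": {
  "commands": [
    {"dx": 0, "dy": -0.7, "dz": -2, "yaw": 0},
    {"dx": 0, "dy": 0, "dz": -2, "yaw": 0}
  ]
}}

```text
t: 21.78
eef_pos: [517.3, -273.3, 33.0]
tcp_rot: [3.141, 0.0, 1.756]
ft_force: [0.5, -4.6, 1.5]
opening: 0.139
```

Call:
{"op": "drive_tool", "data": {
  "commands": [
    {"dx": 0, "dy": 0, "dz": -1.5, "yaw": 0},
    {"dx": 0, "dy": 0, "dz": -1.5, "yaw": 0}
  ]
}}

```text
t: 21.95
eef_pos: [517.5, -273.6, 30.1]
tcp_rot: [3.141, 0.001, 1.756]
ft_force: [0.9, -5.7, 2.7]
opening: 0.138
```

Call:
{"op": "drive_tool", "data": {
  "commands": [
    {"dx": 0, "dy": 0, "dz": -1, "yaw": 0},
    {"dx": 0, "dy": 0, "dz": -1, "yaw": 0}
  ]
}}

```text
t: 22.12
eef_pos: [517.6, -273.7, 28.3]
tcp_rot: [3.141, 0.001, 1.756]
ft_force: [1.2, -6.0, 3.5]
opening: 0.137
```

Call:
{"op": "drive_tool", "data": {
  "commands": [
    {"dx": 0, "dy": -1, "dz": 0, "yaw": 0},
    {"dx": 0, "dy": 0, "dz": -1, "yaw": 0}
  ]
}}

```text
t: 22.28
eef_pos: [517.0, -274.0, 27.0]
tcp_rot: [-3.141, -0.001, 1.755]
ft_force: [-0.2, -1.4, 1.2]
opening: 0.138
```

Call:
{"op": "drive_tool", "data": {
  "commands": [
    {"dx": 0, "dy": 0, "dz": -1, "yaw": 0},
    {"dx": 0, "dy": 0, "dz": 0, "yaw": 0}
  ]
}}

```text
t: 22.45
eef_pos: [517.1, -274.1, 26.0]
tcp_rot: [-3.141, -0.0, 1.756]
ft_force: [-0.4, -1.4, 1.8]
opening: 0.14
```

Call:
{"op": "drive_tool", "data": {
  "commands": [
    {"dx": 0, "dy": 0, "dz": -1, "yaw": 0},
    {"dx": 0, "dy": 0, "dz": 0, "yaw": 0}
  ]
}}

```text
t: 22.62
eef_pos: [517.2, -274.2, 25.1]
tcp_rot: [-3.142, -0.0, 1.756]
ft_force: [-1.3, -1.6, 2.9]
opening: 0.134
```

```bash
python3 -c "
from look import *
s=look('22',(230,110,330,190),(385,220,505,285),4)
grid('pics/s22.png','pics/s22g.png',235,110,325,190,8)
"
```

```text
22.62 [ 517.17 -274.18   25.13] [-180.     -0.01  100.59] 0.13401686750042985 [-1.28 -1.58  2.88]
```

View pics/s22g.png

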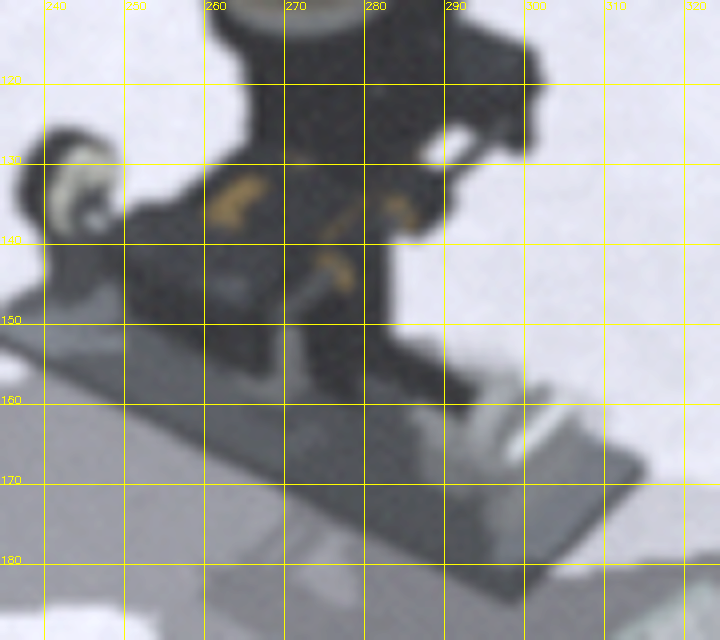

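Call:
{"op": "drive_tool", "data": {
  "commands": [
    {"dx": 0, "dy": 0, "dz": -1, "yaw": 0},
    {"dx": 0, "dy": 0, "dz": 0, "yaw": 0}
  ]
}}

```text
t: 22.88
eef_pos: [517.3, -274.3, 24.1]
tcp_rot: [3.141, 0.0, 1.756]
ft_force: [-0.7, -1.3, 3.5]
opening: 0.137
```

Call:
{"op": "drive_tool", "data": {
  "commands": [
    {"dx": 0, "dy": -0.3, "dz": -0.7, "yaw": 0},
    {"dx": 0, "dy": 0, "dz": 0, "yaw": 0}
  ]
}}

```text
t: 23.05
eef_pos: [517.2, -274.5, 23.4]
tcp_rot: [3.142, -0.0, 1.755]
ft_force: [0.7, 0.2, 2.1]
opening: 0.139
```

Call:
{"op": "drive_tool", "data": {
  "commands": [
    {"dx": 0, "dy": 0, "dz": 0, "yaw": 0},
    {"dx": 0, "dy": 0, "dz": 0, "yaw": 0},
    {"dx": 0, "dy": 0, "dz": 0, "yaw": 0},
    {"dx": 0, "dy": 0, "dz": 0, "yaw": 0},
    {"dx": 0, "dy": 0, "dz": 0, "yaw": 0}
  ],
  "grip": 0.45
}}

```text
t: 23.47
eef_pos: [517.2, -274.4, 23.4]
tcp_rot: [-3.142, -0.0, 1.756]
ft_force: [-1.0, -0.5, 0.4]
opening: 0.422
```

Call:
{"op": "drive_tool", "data": {
  "commands": [
    {"dx": 0, "dy": 0, "dz": 5, "yaw": 0},
    {"dx": 0, "dy": 0, "dz": 25, "yaw": 0},
    {"dx": 0, "dy": 0, "dz": 40, "yaw": 0},
    {"dx": 0, "dy": 0, "dz": 40, "yaw": 0},
    {"dx": 0, "dy": 0, "dz": 40, "yaw": 0}
  ]
}}

```text
t: 23.88
eef_pos: [516.9, -274.2, 175.5]
tcp_rot: [-3.141, -0.0, 1.756]
ft_force: [-0.2, 0.3, -0.2]
opening: 0.449
```

Call:
{"op": "drive_tool", "data": {
  "commands": [
    {"dx": -20, "dy": -35, "dz": 0, "yaw": 0},
    {"dx": -20, "dy": -35, "dz": 0, "yaw": 0},
    {"dx": -20, "dy": -35, "dz": 0, "yaw": 0},
    {"dx": -20, "dy": -35, "dz": 0, "yaw": 0},
    {"dx": -20, "dy": -35, "dz": 0, "yaw": 0}
  ]
}}

```text
t: 24.3
eef_pos: [416.1, -450.9, 174.1]
tcp_rot: [3.141, 0.0, 1.756]
ft_force: [0.7, -0.8, -0.7]
opening: 0.448
```

Call:
{"op": "drive_tool", "data": {
  "commands": [
    {"dx": -20, "dy": -35, "dz": 0, "yaw": 0},
    {"dx": -20, "dy": -35, "dz": 0, "yaw": 0},
    {"dx": 0, "dy": 0, "dz": 0, "yaw": 0}
  ]
}}

```text
t: 24.55
eef_pos: [373.6, -524.9, 173.6]
tcp_rot: [-3.141, 0.002, 1.751]
ft_force: [0.2, 0.9, -0.2]
opening: 0.448
```

```bash
python3 -c "
from sh import *
s=look('23',(225,105,325,195),(385,215,505,290),4)
g=np.array((520.4,-286.5,0))
np.set_printoptions(precision=1,suppress=True)
for q in('shaft','shaft_tip'):
  for c in('scene','top'): print(q,c,[(np.round(x['pixel'],1),round(x['conf'],2)) for x in env.place_of(q,c)[:3]])
print('exp',proj('scene',[(503,-193.1,45),(537.8,-379.9,45)]),proj('top',[(503,-193.1,45),(537.8,-379.9,45)]))
grid('pics/s23.png','pics/s23g.png',230,110,325,190,8)
grid('pics/t23.png','pics/t23g.png',388,222,505,285,6.6)
"
```

```text
24.55 [ 373.59 -524.85  173.58] [-179.98    0.11  100.33] 0.44778864450519934 [ 0.23  0.89 -0.18]
shaft scene [(array([378.7, 291.5]), 0.89), (array([300.5, 166.5]), 0.79)]
shaft top [(array([239.5, 203.9]), 0.72), (array([406.1, 258.9]), 0.66)]
shaft_tip scene [(array([251.4, 139.2]), 0.8), (array([384.3, 243.3]), 0.8), (array([297. , 164.4]), 0.53)]
shaft_tip top [(array([475.5, 248.9]), 0.82), (array([220.5, 192.5]), 0.74)]
exp [[299.2 162.8]
 [252.3 139.9]] [[405.8 259.1]
 [476.3 246.6]]
```

View pics/s23g.png

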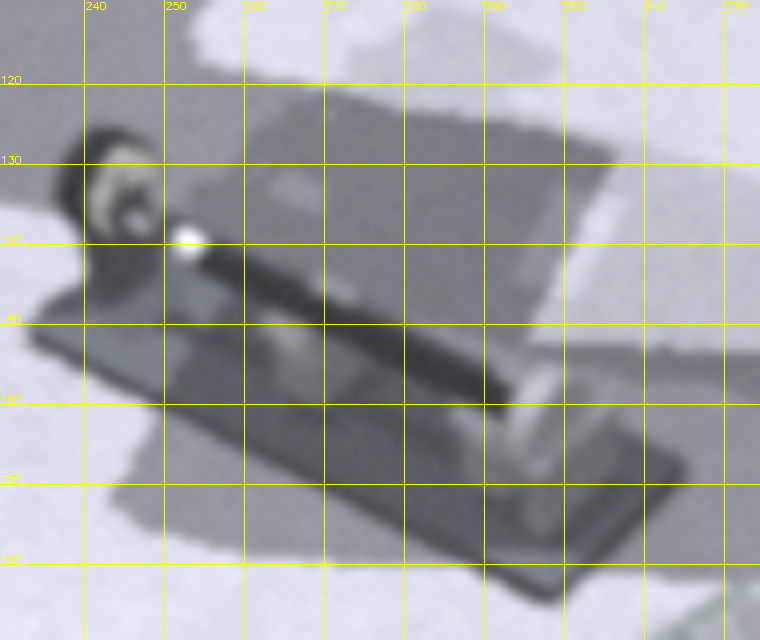

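View pics/t23g.png

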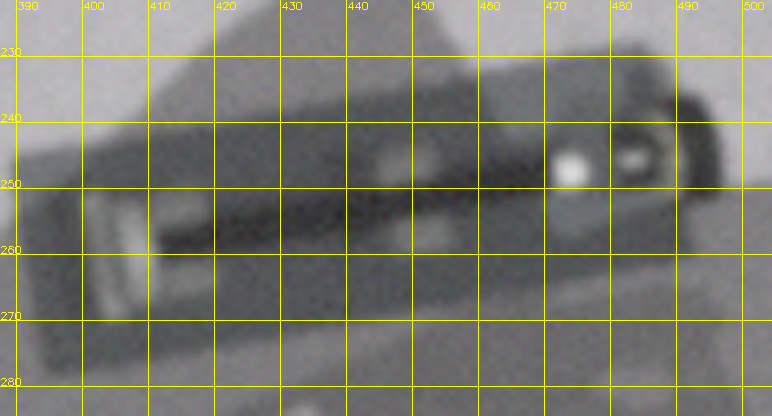

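The rod lies in both V rests, the hub sits between the end plate and the first V rest, and the tip is within about 1 px of where a level shaft should show it. I hand the job in.

```bash
python3 -c "
from h import *
a=cv2.imread('pics/scene0.png');b=cv2.imread('pics/s23.png')
for n,(x0,y0,x1,y1) in dict(jar=(285,250,325,295),wrench=(205,220,270,265),green=(365,240,395,305),short=(428,225,485,290)).items(): print(n,cv2.absdiff(a[y0:y1,x0:x1],b[y0:y1,x0:x1]).mean().round(1))
print(env.job_done())"
```

```text
jar 1.0
wrench 0.9
green 1.1
short 1.1
the job is handed in; nothing more can be done
None
```

The tall shaft was taken out of the tray, parked on the angled block and let go. It was then re-gripped across the rod, laid level in the length gauge and let go. I handed in at about 24.6 s on the robot's clock, with the arm backed away.

**Parked:** The shaft measured about 45° in the V rests. Pushing 2 mm down the slope raised the force to about 27 N with almost no movement, so the hub was against the foot plate. It stayed put after I let go.

**In the gauge:** The pictures show the rod in both V rests and the hub in the slot, between the end plate and the first V rest. The tip shows within about 1 to 2 px (roughly 3 to 6 mm) of where a level shaft's should be. I did not measure the hub's final height directly.

**Other objects:** Before-and-after picture differences show the jar, wrench, short shafts and green look-alike unmoved.

**Checks that disagreed:**
- **Rod position on the block:** my first estimate was about 4 mm off in x. The first grip there pushed sideways with about 27 N until I re-centred.
- **Grip slip:** the pads slid on the rod while I pressed it into the block. They probably slid again at the end in the gauge, where the fingers ended 2.6 mm lower than expected.

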